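# Pack the cuvette cases from the flap dispenser

## Task

Pack every cuvette case from the dispenser for transport: swing the hasp off the carrying case's catch, open the lid, reach behind the dispenser's spring flap for each cuvette case and lay them all inside the carrying case. Then shut the lid fully and swing the hasp fully back over the catch; leave the flap sprung shut and the glassware standing undisturbed.

Things in the scene. Friction and masses are not known exactly. Their poses are not given: they have to be found in the camera images.
- dispenser: Low grey magazine fixed to the bench, 94 deep (x -50 to 44 mm) x 280 wide (y); origin: on its underside; -x side (front) faces the robot. Floor 6 thick, front lip only 9 high. Four bays, centres y -99, -33, 33, 99 mm, 32 wide between blocks under the roof. Clear fixed roof over x > -6 mm, 44 to 48 above the bench. A bay is empty or holds one cuvette case, drawn out to the front under the roof.
- flap (a joint): Angle of the clear flap over the bays' mouths (266 wide, 34 long, 4 thick), 0 to 0.9 rad. At 0 (shut) it leans from its hinge up and forward at 55 degrees, over the cases' front ends; pushing its free edge back (+x) opens it: upright at 0.61. A spring (1.5 to 2.5 N at the edge) shuts it when let go: hold it open with the fingers' own backs, coming in low from the front (pressed from above it cannot open).
- flap_hinge (a point): Middle of the flap's hinge line (along y), at x = -6, z = 46 mm in the dispenser's frame, along the roof's front edge.
- flap_edge (a point): Middle of the flap's free edge (a thin steel rod along its whole width); at x = -25, z = 74 mm in the dispenser's frame when shut, 80 mm up when upright.
- case: Aluminium carrying case fixed to the bench, 120 deep (x) x 280 wide (y), walls 46 high and 6 thick, floor 6 thick, no dividers; origin: centre of its underside; its -x side (front) faces the robot. A hasp bracket (26 x 26 x 56 high) stands in front of it at x = -73, y = 115 mm.
- lid (a joint): Angle of the carrying case's lid, rad: 0 shut, 1.57 upright, 1.95 fully open. Plate 120 x 280 x 8 hinged along y at the far rim (x = 60, z = 46.5 mm in the case's frame); its front edge swings up and back. Stiff hinge: it stays where left; 2 to 6 N at the handle move it. A catch tab (26 long, 30 wide) sticks out of its front edge at y = 50 mm; the closed hasp holds it down.
- lid_handle (a point): Grip point of the lid's handle, an upright black block 20 wide (y) x 14 (x) x 34 high on the lid; the point is 20 mm above the lid's top face. With the lid shut it is at x = -40, y = -40, z = 74.5 mm in the case's frame (100 mm in front of the hinge line, 28 mm above it); it turns with the lid.
- hasp (a joint): Angle of the hasp, 0 to 1.5 rad: flat steel strap, 18 wide, 5 thick, its top 62 mm above the bench, turning level about an upright pin at x = -76, y = 115 mm in the case's frame. 0: it points along the case's -y, over the lid's catch; growing angle swings its free end towards the robot (clockwise from above), clear of the catch from 0.45. It stays where left; 1 N at the knob moves it.
- hasp_knob (a point): Middle of the upright round black knob (16 diameter, 30 high, its top 92 mm above the bench) on the hasp strap, 65 mm from the strap's pin.
- box1_mid (a point): Centre of a cuvette case: white plastic box with a grey seam, 60 long (its x) x 26 wide (its y) x 28 high (its z), about 0.08 kg. In its bay it rests on the floor, long side front to back, centre at about x = -4 mm in the dispenser's frame: 28 mm of its front end stands out before the roof, under the flap. None if absent (3 or 4 are present).
- box2_mid (a point): Centre of a cuvette case: white plastic box with a grey seam, 60 long (its x) x 26 wide (its y) x 28 high (its z), about 0.08 kg. In its bay it rests on the floor, long side front to back, centre at about x = -4 mm in the dispenser's frame: 28 mm of its front end stands out before the roof, under the flap. None if absent (3 or 4 are present).
- box3_mid (a point): Centre of a cuvette case: white plastic box with a grey seam, 60 long (its x) x 26 wide (its y) x 28 high (its z), about 0.08 kg. In its bay it rests on the floor, long side front to back, centre at about x = -4 mm in the dispenser's frame: 28 mm of its front end stands out before the roof, under the flap. None if absent (3 or 4 are present).
- box4_mid (a point): Centre of a cuvette case: white plastic box with a grey seam, 60 long (its x) x 26 wide (its y) x 28 high (its z), about 0.08 kg. In its bay it rests on the floor, long side front to back, centre at about x = -4 mm in the dispenser's frame: 28 mm of its front end stands out before the roof, under the flap. None if absent (3 or 4 are present).
- flask: Conical glass flask, 80 diameter, 118 high, standing on the bench behind the work; origin at the centre of its underside. Not to be disturbed.
- beaker: Glass beaker, 76 diameter, 95 high, standing on the bench behind the work; origin at the centre of its underside. Not to be disturbed.
- reagent: Amber glass jar with a black cap, 68 diameter, 140 high, standing on the bench behind the work; origin at the centre of its underside. Not to be disturbed.

How it is judged:
By the outcome, as a careful person would: the job done as asked, in the order asked, and still so for the second after the job is handed in, with the robot touching nothing.
Of box1, box2, box3, box4 only 3 to 4 are there at a start; the rules pass over those that are not, and their reading is None.
At some moment in a run one of box1, box2, box3, box4 may be knocked a few centimetres aside while the robot is not near it.
Once in a run the grip may slacken for a moment while it holds something.
It also fails if it takes over 208 s, if anything falls off the work surface, if the arm or the gripper's body presses on something with over 40 N, if the wrist force passes 120 N, or if a joint passes its speed limit or range.

## Robot

A 7-joint arm with a two-finger parallel gripper is mounted at the origin on the work surface. World frame = base frame: x ahead of the robot, y to its left, z up, the work surface at z = 0. Lengths are in m, angles in rad, forces in N, time in s.
With the tool pointing down it reaches from about 0.425 to 0.925 m from the base axis. Payload 6.8 kg.
Tool frame: the origin (TCP) lies on the centre line of the jaws, within the pads' length; the fingertips stand bot.tip_reach ahead of it and the grasp point (between the pads) lies 3 mm ahead of it (bot.tip_reach is the distance from the TCP to the fingertips, in m); z points along the fingers, y is the line along which they close (so a half turn about z gives the same grasp; the last joint's range is limited). The gripper opens to 85 mm and grips with 20 to 120 N. Pads are 22 mm wide; open, the fingers measure 114 mm over their backs; the gripper's body (76 mm by 85 mm) begins 54 mm behind the grasp point. The pads swing forward as they close: fully open they stand 13 mm farther back than shut.
Start: joints at [1.163, 0.477, 0.022, 1.555, -0.011, 1.109, -0.083], TCP at [0.199, -0.645, 0.253] pointing down, gripper open.
Joint ranges: [-2.96, 2.96], [-0.34, 2.1], [-1.41, 1.46], [0.24, 2.44], [-1.37, 4.51], [0.17, 1.92], [-2.96, 2.96]. Speed limits (rad/s): [2.39, 2.39, 3.14, 3.14, 3.14, 3.14, 3.14].

## Interface

Orientations are given as a unit quaternion [w, x, y, z].
In Python, from station import bot gives the robot as it stands.
- The arm moves only by the tool jog_arm, never from a script. Its argument "deltas" is a list of rows, each a list of 7 numbers: the shift along the world's x, y, z in m, then the turn, a rotation vector about the world's x, y, z in rad, then the opening, from 0 (shut) to 1 (fully open). In form: [[x, y, z, rx, ry, rz, grip], ...]. A call has 1 to 10 rows; each row shifts and turns the commanded pose from where the row before left it; what a row does not reach is not made up. A row lasts 1/10 s, in which the tool goes at most 50 mm and 8.59 degrees, less where a joint would pass 70% of its speed; a pose out of reach is approached as far as the arm can. A call with a gripper value outside its range is refused whole. The fingers move at their own pace and stop on an object; "newtons" is the grip in N (left out, the last holds). Time passes only in rows, so rows that do not move let the fingers close. It gives the time, the measured TCP pose, the force, the opening and the grip force at its end, in the units of the state.
- bot.get_obs(): the state, without advancing time (a new reading comes with each control period).
- bot.read_camera(name): name is "side" or "top"; returns a dict with "img" (480x640x3 uint8, red, green, blue), "K" (3x3 intrinsics, pixels), "eye" and "attitude" of the camera in the world. Camera axes: x right, y down, z forward; pixel columns grow to the right and rows downward; lengths in m; the calibration is good to about 2 mm. A picture is of the moment at which its call begins. There is no depth.
- bot.hand_in(): hands the job in; it is judged then, once.
The state is a dict: "t": time; "q": joint angles; "joint_vel": joint speeds; "joint_torque": joint torques, N m; "eef_pos": TCP position; "tool_rot": TCP orientation; "contact_force": force on the tool from outside, world axes, zero at the start; "torque": the same for the moment, N m; "gripper_width": opening from 0.0 (shut) to 1.0 (fully open); "grasp_force": force on a finger pad.
Only numpy, scipy, OpenCV 4.12 (cv2) and the standard library are available. Lean on these libraries where they do the work, as an engineer would, in place of code of your own. Each camera call takes 0.05 s, during which the arm holds its last target. There are 200 camera calls.

## Working session

There is one attempt and no reset: what is moved stays moved. The work goes in short steps, Python scripts to look and compute and a tool call to move; the robot and the scene stay as the last step left them, time stands still between calls to the robot, and variables do not carry over. Pictures are saved under pics/ and viewed, at most 14 in all, crops included, and the job is handed in when it is done.

Besides the shell and the picture viewer there is one more tool, called after "Call:" by a JSON object that holds its "api" and its "payload". jog_arm: Moves the arm, as the interface text tells. Its arguments: {"type":"object","properties":{"deltas":{"type":"array"},"newtons":{"type":"number"}},"required":["deltas"]}

```bash
ls; mkdir -p pics
cat > h.py <<'E'
import numpy as np, cv2
from station import bot
from scipy.spatial.transform import Rotation as R
def cam(n):
    c=bot.read_camera(n); return c
def rot(a):
    a=np.array(a,float)
    return a if a.shape==(3,3) else R.from_quat(a,scalar_first=True).as_matrix()
def ray(c,u,v,z):
    "pixel -> world on plane z"
    d=rot(c['attitude'])@np.linalg.inv(c['K'])@[u,v,1]; e=np.array(c['eye'])
    return e+d*(z-e[2])/d[2]
def proj(c,p):
    q=np.array(c['K'])@(rot(c['attitude']).T@(np.array(p)-c['eye'])); return q[:2]/q[2]
def save(c,n,crop=None,s=1):
    i=c['img'][:,:,::-1]
    if crop: x0,y0,x1,y1=crop; i=i[y0:y1,x0:x1]
    cv2.imwrite('pics/'+n+'.png',cv2.resize(i,None,fx=s,fy=s,interpolation=cv2.INTER_CUBIC))
E
python3 - <<'E'
from h import *
for n in('top','side'):
    c=cam(n); save(c,n+'0'); print(n,c['K'],c['eye'],c['attitude'])
print(bot.get_obs(),bot.tip_reach)
E
```

```text
pics
top [[451.02610055   0.         318.77359549]
 [  0.         451.02610055 236.34366549]
 [  0.           0.           1.        ]] [ 0.57200819 -0.00161322  0.88003055] [ 0.03275708 -0.70496259  0.70832029 -0.01539764]
side [[551.12082793   0.         318.10178802]
 [  0.         551.12082793 239.0957684 ]
 [  0.           0.           1.        ]] [ 0.35296704 -0.90663731  0.63724215] [-0.49249927  0.85812756 -0.12374741  0.07581651]
{'t': 0.1, 'q': array([ 1.16287034,  0.47772396,  0.0223428 ,  1.55633599, -0.01151116,
        1.10930316, -0.0831122 ]), 'joint_vel': array([ 0.00013489, -0.00204244, -0.00060145, -0.00301378, -0.00125567,
       -0.00011308,  0.00157239]), 'joint_torque': array([ 3.77137359e-03, -5.97768545e+01,  1.61336828e+00, -2.81958872e+01,
        1.28455949e-02,  5.01941060e-03, -1.30049136e-05]), 'eef_pos': array([ 0.19921394, -0.64441826,  0.25242554]), 'tool_rot': array([-8.02011191e-04,  9.88783527e-01,  1.49353480e-01, -1.76547711e-04]), 'contact_force': array([ 0.95974234,  0.5079203 , -0.67859359]), 'torque': array([-0.02023248,  0.03370699, -0.03124443]), 'grasp_force': 0.0, 'gripper_width': 0.9998573604469859} 0.022
```

View pics/top0.png

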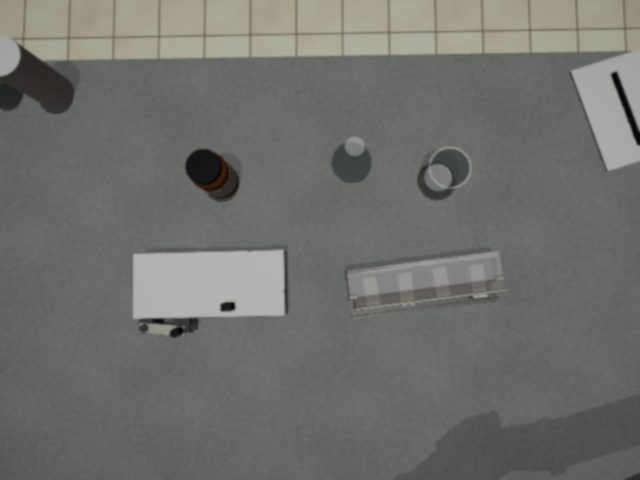

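View pics/side0.png

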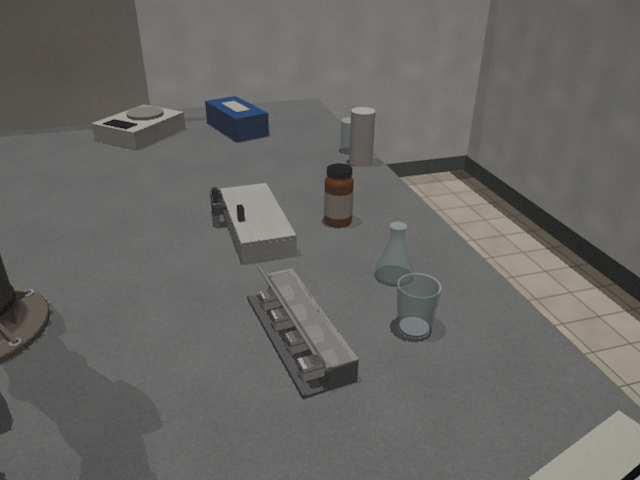

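The top view shows the closed case at about (133–286, 249–319), with the hasp knob near (177,331) and the handle near (228,307). The dispenser is at about (347–505, 250–315) and all four bays look filled. The side view agrees.

Run:
```python
from h import *
c=cam('top'); i=c['img'][:,:,::-1]
a=cv2.resize(i[240:345,120:300],None,fx=4.2,fy=2.8*1.0,interpolation=cv2.INTER_CUBIC)
b=cv2.resize(i[240:345,335:515],None,fx=4.2,fy=2.8,interpolation=cv2.INTER_CUBIC)
o=np.vstack([a,b]);o=cv2.convertScaleAbs(o,alpha=1.5);print(o.shape);cv2.imwrite('pics/z1.png',o)
```

```text
(588, 756, 3)
```

View pics/z1.png

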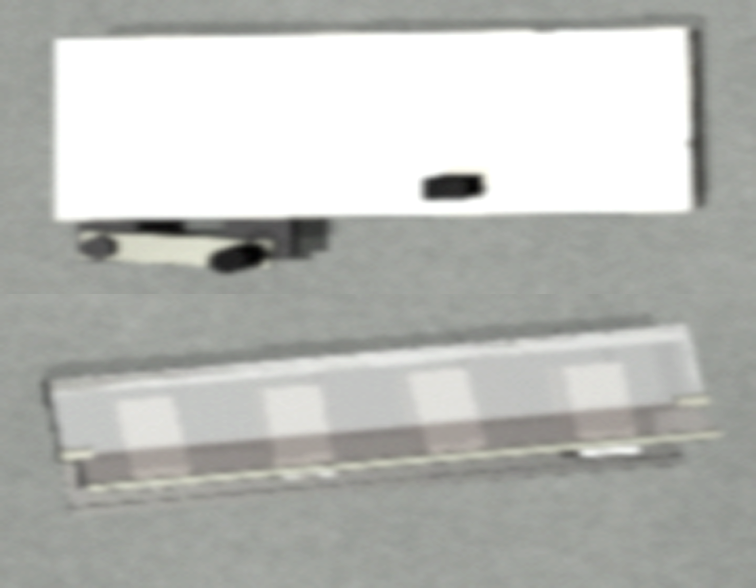

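```bash
cat >> h.py <<'E'
def fit(c,loc,pix):
    "planar pose (x,y,yaw) fit of local 3D points to pixels"
    from scipy.optimize import least_squares
    loc=np.array(loc);pix=np.array(pix)
    def w(p): 
        m=R.from_euler('z',p[2]).as_matrix(); return loc@m.T+[p[0],p[1],0]
    f=lambda p:np.ravel([proj(c,q)-x for q,x in zip(w(p),pix)])
    r=least_squares(f,[.55,0,0]); print('res',r.fun.round(1)); return r.x
E
python3 - <<'E'
from h import *
c=cam('top')
A=lambda u,v:(u/4.2+120,v/2.8+240)
B=lambda u,v:(u/4.2+335,(v-294)/2.8+240)
# case: left image = +y
cs=fit(c,[[.06,.14,.0545],[.06,-.14,.0545],[-.06,-.14,.0545],[-.06,.14,.0545]],[A(55,38),A(689,27),A(692,211),A(54,220)])
ds=fit(c,[[.044,.14,.048],[.044,-.14,.048],[-.025,.133,.074],[-.025,-.133,.074],[-.05,.14,.009]],[B(50,380),B(688,325),B(90,489),B(720,434),B(73,507)])
print('case',cs,'disp',ds)
for n,p,l in[('handle',cs,[-.04,-.04,.0745]),('pin',cs,[-.076,.115,.062]),('knob0',cs,[-.076,.05,.092])]:
    m=R.from_euler('z',p[2]).as_matrix();print(n,(m@l+[p[0],p[1],0]).round(4))
print('knob seen',ray(c,*A(237,257),.092),'handle top',ray(c,*A(453,186),.0885),'pin',ray(c,*A(98,245),.064))
m=R.from_euler('z',ds[2]).as_matrix()
# box rear-top edges at z .034
for k,(l,r) in enumerate([((117,401),(172,398)),((264,390),(320,387)),((408,373),(467,368)),((562,367),(624,363))]):
    a=[m.T@(ray(c,*B(*q),.034)-[ds[0],ds[1],0]) for q in(l,r)];print(k,np.round(a,4)[:,:2])
E
```

```text
res [-0.2 -0.3 -0.1 -0.1  0.4  0.2 -0.2  0.2]
res [-0.1 -0.9  0.2 -0.  -0.2 -1.4  0.  -0.1 -0.1  2.6]
case [0.5417333  0.22129485 0.01973197] disp [ 0.53981267 -0.17687137  0.11855835]
handle [0.5025 0.1805 0.0745]
pin [0.4635 0.3348 0.062 ]
knob0 [0.4648 0.2698 0.092 ]
knob seen [0.46073183 0.26608614 0.092     ] handle top [0.50403916 0.17733782 0.0885    ] pin [0.46445316 0.33600417 0.064     ]
0 [[0.0247 0.1119]
 [0.0237 0.0875]]
1 [[0.024  0.0464]
 [0.023  0.0216]]
2 [[ 0.0274 -0.0182]
 [ 0.0275 -0.0444]]
3 [[ 0.0231 -0.0859]
 [ 0.0224 -0.1133]]
```

Call:
{"api": "jog_arm", "payload": {"deltas": [[0.03, 0.045, 0, 0, 0, -0.028, 1], [0.03, 0.045, 0, 0, 0, -0.028, 1], [0.03, 0.045, 0, 0, 0, -0.028, 1], [0.03, 0.045, 0, 0, 0, -0.028, 1], [0.03, 0.045, 0, 0, 0, -0.028, 1], [0.03, 0.045, 0, 0, 0, -0.028, 1], [0.03, 0.045, 0, 0, 0, -0.028, 1], [0.03, 0.045, 0, 0, 0, -0.028, 1], [0.03, 0.045, 0, 0, 0, -0.028, 1], [0.03, 0.045, 0, 0, 0, -0.028, 1]]}}

```text
t: 1.2
eef_pos: [0.4774, -0.2271, 0.2535]
tool_rot: [0.0, 1.0, 0.009, 0.0]
contact_force: [1.6, -1.2, 1.0]
gripper_width: 1.001
grasp_force: 0.0
```

Call:
{"api": "jog_arm", "payload": {"deltas": [[-0.004, 0.046, 0, 0, 0, 0, 1], [-0.004, 0.046, 0, 0, 0, 0, 1], [-0.004, 0.046, 0, 0, 0, 0, 1], [-0.004, 0.046, 0, 0, 0, 0, 1], [-0.004, 0.046, 0, 0, 0, 0, 1], [-0.004, 0.046, 0, 0, 0, 0, 0.7], [-0.004, 0.046, 0, 0, 0, 0, 0.7], [-0.004, 0.046, -0.02, 0, 0, 0, 0.7], [-0.004, 0.046, -0.02, 0, 0, 0, 0.7], [-0.004, 0.046, -0.02, 0, 0, 0, 0.7]]}}

```text
t: 2.2
eef_pos: [0.4365, 0.2318, 0.1933]
tool_rot: [-0.0, 1.0, 0.01, 0.0]
contact_force: [0.2, -0.2, 0.6]
gripper_width: 0.703
grasp_force: 0.0
```

Run:
```python
from h import *
c=cam('side')
o=bot.get_obs();print(o['eef_pos'],R.from_quat(o['tool_rot'],scalar_first=True).as_matrix().round(3).tolist())
cc=cam('top')
print('jar cap',ray(cc,207,163,.14),'flask base',ray(cc,352,167,0),'top',ray(cc,355,147,.118),'beaker base',ray(cc,438,180,0))
```

```text
[0.43333946 0.23995261 0.19093553] [[1.0, 0.028, -0.003], [0.028, -1.0, 0.005], [-0.003, -0.005, -1.0]]
jar cap [0.74664925 0.20314247 0.14      ] flask base [ 0.76890001 -0.04623264  0.        ] top [ 0.77716705 -0.04569238  0.118     ] beaker base [ 0.74149914 -0.21431297  0.        ]
```

Call:
{"api": "jog_arm", "payload": {"deltas": [[0.01, 0.01, 0, 0, 0, 0, 0.6], [0.009, 0.009, 0, 0, 0, 0, 0.6], [0.009, 0.009, 0, 0, 0, 0, 0.6], [0, 0, 0, 0, 0, 0, 0.6], [0, 0, 0, 0, 0, 0, 0.6]]}}

```text
t: 2.8
eef_pos: [0.4653, 0.2578, 0.1938]
tool_rot: [0.0, 1.0, 0.009, 0.0]
contact_force: [-0.7, 0.5, 0.3]
gripper_width: 0.6
grasp_force: 0.0
```

Call:
{"api": "jog_arm", "payload": {"deltas": [[-0.003, 0.01, -0.01, 0, 0, 0, 0.6], [0, 0, -0.03, 0, 0, 0, 0.6], [0, 0, -0.03, 0, 0, 0, 0.6], [0, 0, -0.02, 0, 0, 0, 0.6], [0, 0, -0.011, 0, 0, 0, 0.6], [0, 0, 0, 0, 0, 0, 0.6], [0, 0, 0, 0, 0, 0, 0.6]], "newtons": 30}}

```text
t: 3.5
eef_pos: [0.4619, 0.2687, 0.0931]
tool_rot: [-0.0, 1.0, 0.01, 0.0]
contact_force: [0.0, -0.3, 0.3]
gripper_width: 0.6
grasp_force: 0.0
```

Run:
```python
from h import *
c=cam('side')
save(c,'s1',(180,160,340,280),5)
print(bot.get_obs()['eef_pos'])
```

```text
[0.46226304 0.26883514 0.09360736]
```

View pics/s1.png

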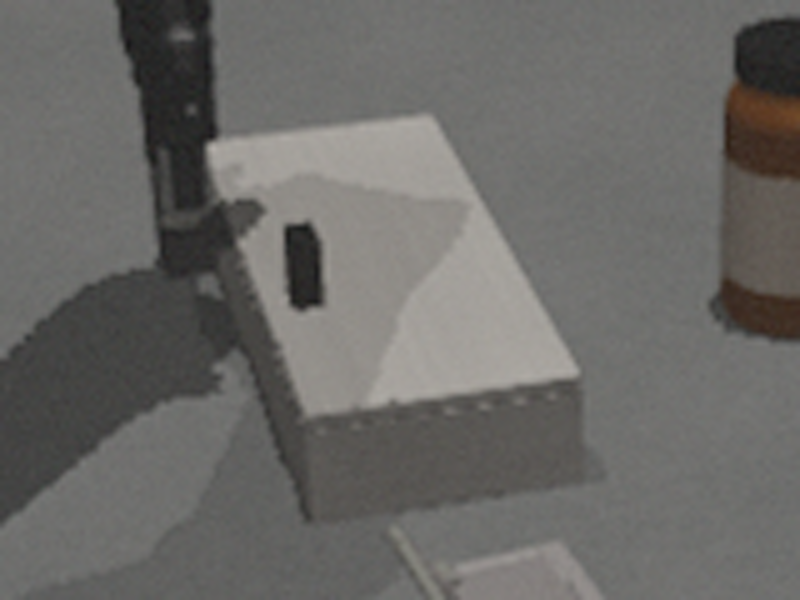

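Call:
{"api": "jog_arm", "payload": {"deltas": [[0, 0, 0, 0, 0, 0, 0], [0, 0, 0, 0, 0, 0, 0], [0, 0, 0, 0, 0, 0, 0], [0, 0, 0, 0, 0, 0, 0], [0, 0, 0, 0, 0, 0, 0], [0, 0, 0, 0, 0, 0, 0]], "newtons": 30}}

```text
t: 4.15
eef_pos: [0.4625, 0.271, 0.0938]
tool_rot: [-0.002, 1.0, 0.011, 0.001]
contact_force: [1.1, 5.5, -0.3]
gripper_width: 0.172
grasp_force: 29.9
```

Call:
{"api": "jog_arm", "payload": {"deltas": [[-0.0075, 0.0008, 0, 0, 0, 0, 0], [-0.0075, 0.0016, 0, 0, 0, 0, 0], [-0.009, 0.003, 0, 0, 0, 0, 0], [-0.0088, 0.005, 0, 0, 0, 0, 0], [-0.008, 0.006, 0, 0, 0, 0, 0], [-0.0065, 0.007, 0, 0, 0, 0, 0], [-0.0055, 0.008, 0, 0, 0, 0, 0], [-0.0045, 0.0087, 0, 0, 0, 0, 0], [-0.0037, 0.0125, 0, 0, 0, 0, 0], [0, 0, 0, 0, 0, 0, 0]]}}

```text
t: 5.15
eef_pos: [0.3963, 0.3202, 0.0924]
tool_rot: [0.003, 1.0, 0.011, -0.003]
contact_force: [-9.8, -4.8, 13.2]
gripper_width: 0.17
grasp_force: 32.3
```

Call:
{"api": "jog_arm", "payload": {"deltas": [[0, 0, 0, 0, 0, 0, 0.5], [0, 0, 0, 0, 0, 0, 0.6], [0, 0, 0, 0, 0, 0, 0.6], [0, 0, 0.03, 0, 0, 0, 0.6], [0, 0, 0.04, 0, 0, 0, 0.6], [0.027, -0.035, 0, 0, 0, 0, 0.6], [0.027, -0.035, 0, 0, 0, 0, 0.6], [0.027, -0.035, 0, 0, 0, 0, 0.6], [0.026, -0.035, 0, 0, 0, 0, 0.6], [0, 0, 0, 0, 0, 0, 0.6]]}}

```text
t: 6.15
eef_pos: [0.5116, 0.1739, 0.1623]
tool_rot: [0.002, 1.0, 0.005, 0.001]
contact_force: [0.0, -0.0, -0.4]
gripper_width: 0.599
grasp_force: 0.0
```

Call:
{"api": "jog_arm", "payload": {"deltas": [[0, 0, 0, 0, 0, 0, 0.6], [0, 0, 0, 0, 0, 0, 0.6]]}}

```text
t: 6.35
eef_pos: [0.5071, 0.1819, 0.1626]
tool_rot: [-0.0, 1.0, 0.011, -0.0]
contact_force: [-0.6, -0.2, 0.8]
gripper_width: 0.597
grasp_force: 0.0
```

Run:
```python
from h import *
c=cam('top')
save(c,'t2',(100,230,300,380),4)
print(bot.get_obs()['eef_pos'])
```

```text
[0.50690995 0.18222941 0.16263891]
```

View pics/t2.png

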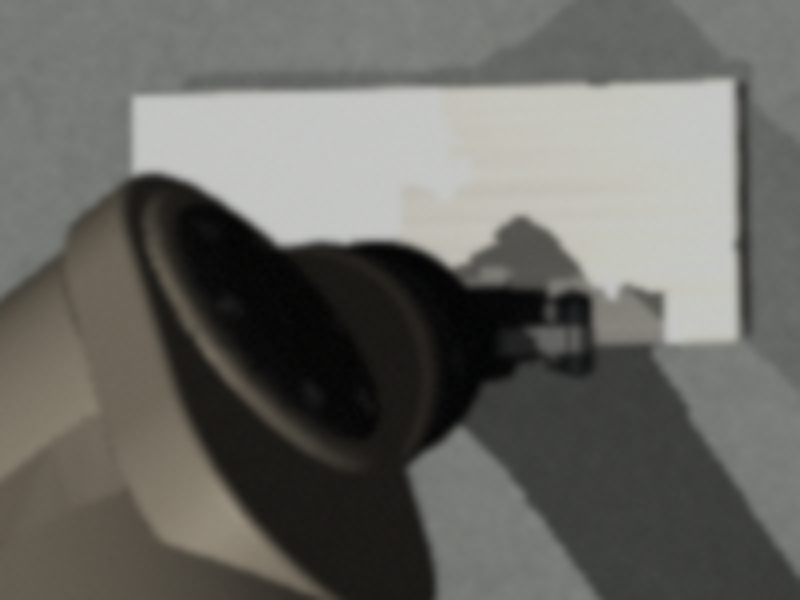

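The arm hides the hasp here. The knob was carried to (0.396,0.320), so the hasp should be about 1.35 rad open. Next I grip the handle.

Call:
{"api": "jog_arm", "payload": {"deltas": [[-0.004, -0.002, -0.02, 0, 0, 0, 0.6], [0, 0, -0.025, 0, 0, 0, 0.6], [0, 0, -0.02, 0, 0, 0, 0.6], [0, 0, -0.013, 0, 0, 0, 0.6], [0, 0, 0, 0, 0, 0, 0.6], [0, 0, 0, 0, 0, 0, 0.6], [0, 0, 0, 0, 0, 0, 0], [0, 0, 0, 0, 0, 0, 0], [0, 0, 0, 0, 0, 0, 0], [0, 0, 0, 0, 0, 0, 0]], "newtons": 40}}

```text
t: 7.4
eef_pos: [0.5044, 0.1816, 0.086]
tool_rot: [-0.002, 1.0, 0.011, 0.001]
contact_force: [-0.8, 4.7, 1.5]
gripper_width: 0.223
grasp_force: 43.1
```

Run:
```python
from h import *
p=bot.get_obs()['eef_pos'];print(p)
g=p-[0,0,.003]; hx=.5417+.060*np.cos(.0197)-(-.04)*0-.0197*(-.04); hz=.0465
r=np.hypot(g[0]-hx,g[2]-hz);f=np.arctan2(g[2]-hz,hx-g[0]);print(r,f,hx)
th=np.linspace(0,1.75,21);P=np.c_[hx-r*np.cos(f+th),hz+r*np.sin(f+th)];print(np.diff(P,axis=0).round(4).tolist())
```

```text
[0.5044201  0.18158719 0.08603906]
0.10464288080399083 0.3566944491698433 0.6024763576765297
[[0.0036, 0.0084], [0.0043, 0.0081], [0.005, 0.0077], [0.0056, 0.0072], [0.0062, 0.0067], [0.0068, 0.0061], [0.0073, 0.0055], [0.0078, 0.0048], [0.0082, 0.0041], [0.0085, 0.0034], [0.0088, 0.0027], [0.009, 0.0019], [0.0091, 0.0011], [0.0091, 0.0003], [0.0091, -0.0005], [0.0091, -0.0013], [0.0089, -0.0021], [0.0087, -0.0029], [0.0084, -0.0036], [0.0081, -0.0043]]
```

Call:
{"api": "jog_arm", "payload": {"deltas": [[0.0036, 0, 0.0084, 0, 0, 0, 0], [0.0043, 0, 0.0081, 0, 0, 0, 0], [0.005, 0, 0.0077, 0, 0, 0, 0], [0.0056, 0, 0.0072, 0, 0, 0, 0], [0.0062, 0, 0.0067, 0, 0, 0, 0], [0.0068, 0, 0.0061, 0, 0, 0, 0], [0.0073, 0, 0.0055, 0, 0, 0, 0], [0.0078, 0, 0.0048, 0, 0, 0, 0]]}}

```text
t: 8.2
eef_pos: [0.5465, 0.1823, 0.139]
tool_rot: [-0.001, 1.0, 0.012, -0.003]
contact_force: [-10.3, 7.1, -0.3]
gripper_width: 0.22
grasp_force: 40.1
```

Call:
{"api": "jog_arm", "payload": {"deltas": [[0.0082, 0.0005, 0.0041, 0, 0, 0, 0], [0.0085, 0, 0.0034, 0, 0, 0, 0], [0.0088, 0, 0.0027, 0, 0, 0, 0], [0.009, 0.0005, 0.0019, 0, 0, 0, 0], [0.0091, 0, 0.0011, 0, 0, 0, 0], [0.0091, 0.0005, 0.0003, 0, 0, 0, 0]]}}

```text
t: 8.8
eef_pos: [0.6017, 0.1835, 0.1545]
tool_rot: [-0.001, 1.0, 0.011, -0.001]
contact_force: [-6.2, 4.3, 8.5]
gripper_width: 0.226
grasp_force: 38.7
```

Call:
{"api": "jog_arm", "payload": {"deltas": [[0.0091, 0, -0.0005, 0, 0, 0, 0], [0.0091, 0, -0.0013, 0, 0, 0, 0], [0.0089, 0.0005, -0.0021, 0, 0, 0, 0], [0.0087, 0, -0.0029, 0, 0, 0, 0], [0.0084, 0, -0.0036, 0, 0, 0, 0], [0.008, 0, -0.004, 0, 0, 0, 0], [0, 0, 0, 0, 0, 0, 0], [0, 0, 0, 0, 0, 0, 0]]}}

```text
t: 9.6
eef_pos: [0.6573, 0.1845, 0.1412]
tool_rot: [-0.003, 1.0, 0.011, 0.003]
contact_force: [2.9, 5.2, 5.0]
gripper_width: 0.228
grasp_force: 39.6
```

Run:
```python
from h import *
print(bot.get_obs()['eef_pos'])
c=cam('side'); save(c,'s3',(160,100,360,250),4)
```

```text
[0.65733061 0.18447888 0.14118971]
```

View pics/s3.png

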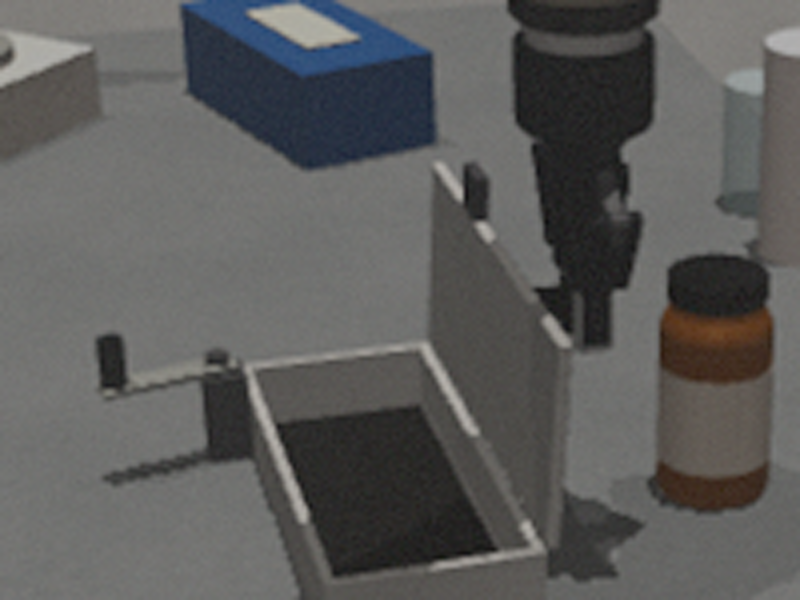

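The lid is up past vertical (about 1.7 rad), the hasp stands clear, and the gripper holds the handle behind the lid. Now I release and go to the bays.

Call:
{"api": "jog_arm", "payload": {"deltas": [[0, 0, 0, 0, 0, 0, 0.6], [0, 0, 0, 0, 0, 0, 0.6], [0, 0, 0, 0, 0, 0, 0.6], [0, 0, 0.03, 0, 0, 0, 0.6], [0, 0, 0.035, 0, 0, 0, 0.6], [0, 0, 0.035, 0, 0, 0, 0.6], [0, 0, 0.035, 0, 0, 0, 0.6], [-0.03, -0.01, 0.01, 0, 0, 0, 0.6], [-0.03, -0.03, 0, 0, 0, 0, 0.6], [-0.035, -0.03, 0, 0, 0, 0, 0.6]]}}

```text
t: 10.65
eef_pos: [0.5594, 0.1102, 0.2834]
tool_rot: [-0.0, 1.0, 0.01, 0.0]
contact_force: [1.6, -1.4, -0.2]
gripper_width: 0.603
grasp_force: 0.0
```

Call:
{"api": "jog_arm", "payload": {"deltas": [[-0.03, -0.03, 0, 0, -0.06, 0.02, 0.6], [-0.03, -0.03, 0, 0, -0.08, 0.02, 0.6], [-0.02, -0.035, -0.01, 0.01, -0.08, 0.02, 0.6], [-0.02, -0.035, -0.02, 0.01, -0.08, 0.02, 0.6], [0, -0.03, -0.02, 0.01, -0.08, 0.02, 0.6], [0, 0, -0.02, 0.02, -0.06, 0, 0.6], [0, 0, 0, 0, 0, 0, 0.6], [0, 0, 0, 0, 0, 0, 0.6]]}}

```text
t: 11.45
eef_pos: [0.4603, -0.0489, 0.2136]
tool_rot: [-0.021, 0.974, 0.057, 0.218]
contact_force: [0.9, 0.0, 0.9]
gripper_width: 0.599
grasp_force: 0.0
```

```bash
cat >> h.py <<'E'
CS=[.5417,.2213,.0197]; DS=[.5398,-.1769,.1186]; T=.436
def tgt(fr,l,t=T):
    "TCP pose for grasp point l in frame fr, tool tilted t forward"
    m=R.from_euler('z',fr[2]); r=m*R.from_euler('y',-t)*R.from_quat([1,0,0,0])
    return m.apply(l)+[fr[0],fr[1],0]-.003*r.as_matrix()[:,2], r
def plan(fr,*ls,t=T):
    o=bot.get_obs();p=o['eef_pos'];q=R.from_quat(o['tool_rot'],scalar_first=True);print('now',p.round(4))
    for l in ls:
        P,r=tgt(fr,l,t);print(l,'tcp',P.round(4),'d',(P-p).round(4),'rot',(r*q.inv()).as_rotvec().round(3));p,q=P,r
E
python3 - <<'E'
from h import *
plan(DS,[-.09,.0997,.06],[-.09,.0997,.042],[-.022,.0997,.038],[-.022,.0997,.032])
print(bot.get_obs()['q'].round(2))
E
```

```text
now [ 0.4603 -0.0489  0.2136]
[-0.09, 0.0997, 0.06] tcp [ 0.4374 -0.0887  0.0627] d [-0.0229 -0.0398 -0.1509] rot [-0.016  0.004 -0.001]
[-0.09, 0.0997, 0.042] tcp [ 0.4374 -0.0887  0.0447] d [ 0.     0.    -0.018] rot [0. 0. 0.]
[-0.022, 0.0997, 0.038] tcp [ 0.5049 -0.0807  0.0407] d [ 0.0675  0.008  -0.004 ] rot [0. 0. 0.]
[-0.022, 0.0997, 0.032] tcp [ 0.5049 -0.0807  0.0347] d [ 0.     0.    -0.006] rot [0. 0. 0.]
[ 0.35  0.03 -0.33  2.35 -0.2   0.34 -1.26]
```

Call:
{"api": "jog_arm", "payload": {"deltas": [[-0.002, -0.012, -0.03, -0.016, 0.004, 0, 0.5], [-0.002, -0.012, -0.03, 0, 0, 0, 0.5], [-0.001, -0.012, -0.03, 0, 0, 0, 0.5], [0, -0.002, -0.03, 0, 0, 0, 0.5], [0, 0, -0.02, 0, 0, 0, 0.5], [0, 0, -0.011, 0, 0, 0, 0.5], [0, 0, 0, 0, 0, 0, 0.5], [0, 0, 0, 0, 0, 0, 0.5]]}}

```text
t: 12.25
eef_pos: [0.4622, -0.0656, 0.1201]
tool_rot: [-0.033, 0.974, 0.062, 0.213]
contact_force: [0.1, -0.1, 0.6]
gripper_width: 0.504
grasp_force: 0.0
```

Run:
```python
from h import *
plan(DS,[-.07,.0997,.05],[-.07,.0997,.042],[-.022,.0997,.038],[-.022,.0997,.032])
print(bot.get_obs()['q'].round(2))
c=cam('side'); save(c,'s4',(200,240,400,390),4)
```

```text
now [ 0.4622 -0.0656  0.1201]
[-0.07, 0.0997, 0.05] tcp [ 0.4572 -0.0863  0.0527] d [-0.005  -0.0207 -0.0674] rot [-0.038 -0.008 -0.018]
[-0.07, 0.0997, 0.042] tcp [ 0.4572 -0.0863  0.0447] d [ 0.     0.    -0.008] rot [0. 0. 0.]
[-0.022, 0.0997, 0.038] tcp [ 0.5049 -0.0807  0.0407] d [ 0.0477  0.0057 -0.004 ] rot [0. 0. 0.]
[-0.022, 0.0997, 0.032] tcp [ 0.5049 -0.0807  0.0347] d [ 0.     0.    -0.006] rot [0. 0. 0.]
[-0.02  0.23  0.12  2.43 -1.19  0.17 -0.2 ]
```

View pics/s4.png

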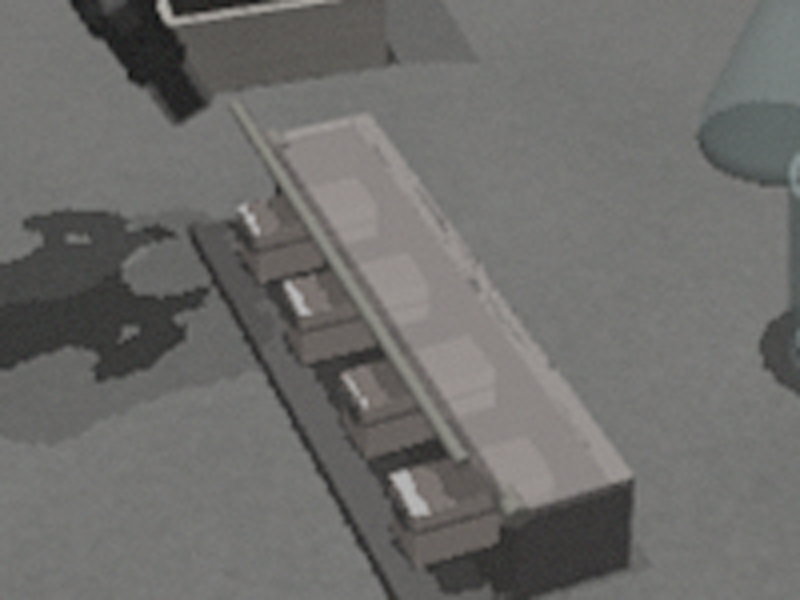

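All four cases are in their bays, with front ends at about (265,215), (310,295), (365,385) and (415,490) in the crop. The joints reached their limits at 25° tilt, so I'll use about 11°.

```bash
sed -i 's/T=.436/T=.2/' h.py
python3 - <<'E'
from h import *
plan(DS,[-.065,.0997,.13],[-.065,.0997,.042],[-.022,.0997,.038],[-.022,.0997,.032])
E
```

```text
now [ 0.462  -0.0659  0.1202]
[-0.065, 0.0997, 0.13] tcp [ 0.4629 -0.0857  0.1329] d [ 0.0009 -0.0197  0.0127] rot [-0.067  0.227 -0.013]
[-0.065, 0.0997, 0.042] tcp [ 0.4629 -0.0857  0.0449] d [ 0.     0.    -0.088] rot [0. 0. 0.]
[-0.022, 0.0997, 0.038] tcp [ 0.5056 -0.0806  0.0409] d [ 0.0427  0.0051 -0.004 ] rot [0. 0. 0.]
[-0.022, 0.0997, 0.032] tcp [ 0.5056 -0.0806  0.0349] d [ 0.     0.    -0.006] rot [0. 0. 0.]
```

Call:
{"api": "jog_arm", "payload": {"deltas": [[0.005, -0.005, 0.03, -0.017, 0.057, -0.003, 0.5], [0.005, -0.005, 0.02, -0.017, 0.057, -0.003, 0.5], [0, -0.005, 0, -0.017, 0.057, -0.003, 0.5], [0, -0.005, 0, -0.016, 0.056, -0.004, 0.5], [0, 0, 0, 0, 0, 0, 0.5], [0, 0, 0, 0, 0, 0, 0.5], [0, 0, 0, 0, 0, 0, 0.5]]}}

```text
t: 13.0
eef_pos: [0.4698, -0.0779, 0.1469]
tool_rot: [-0.019, 0.99, 0.062, 0.128]
contact_force: [-0.3, -0.6, -0.9]
gripper_width: 0.502
grasp_force: 0.0
```

Run:
```python
from h import *
plan(DS,[-.065,.0997,.13],[-.065,.0997,.042],[-.022,.0997,.038],[-.022,.0997,.032])
print(bot.get_obs()['q'].round(2))
```

```text
now [ 0.4698 -0.0779  0.1469]
[-0.065, 0.0997, 0.13] tcp [ 0.4629 -0.0857  0.1329] d [-0.0069 -0.0077 -0.014 ] rot [-0.028  0.056 -0.009]
[-0.065, 0.0997, 0.042] tcp [ 0.4629 -0.0857  0.0449] d [ 0.     0.    -0.088] rot [0. 0. 0.]
[-0.022, 0.0997, 0.038] tcp [ 0.5056 -0.0806  0.0409] d [ 0.0427  0.0051 -0.004 ] rot [0. 0. 0.]
[-0.022, 0.0997, 0.032] tcp [ 0.5056 -0.0806  0.0349] d [ 0.     0.    -0.006] rot [0. 0. 0.]
[-0.45  0.24  0.61  2.31 -0.53  0.44 -0.85]
```

Call:
{"api": "jog_arm", "payload": {"deltas": [[-0.003, -0.004, 0, -0.014, 0.028, -0.005, 0.5], [-0.002, -0.004, -0.014, -0.014, 0.028, -0.004, 0.5], [0, 0, -0.03, 0, 0, 0, 0.5], [0, 0, -0.03, 0, 0, 0, 0.5], [0, 0, -0.018, 0, 0, 0, 0.5], [0, 0, 0, 0, 0, 0, 0.5], [0, 0, 0, 0, 0, 0, 0.5], [0, 0, 0, 0, 0, 0, 0.5]]}}

```text
t: 13.8
eef_pos: [0.4659, -0.0864, 0.056]
tool_rot: [-0.005, 0.993, 0.059, 0.101]
contact_force: [-0.4, 0.2, 0.4]
gripper_width: 0.503
grasp_force: 0.0
```

Run:
```python
from h import *
plan(DS,[-.065,.0997,.042],[-.022,.0997,.038],[-.022,.0997,.032])
print(bot.get_obs()['q'].round(2))
```

```text
now [ 0.4659 -0.0864  0.056 ]
[-0.065, 0.0997, 0.042] tcp [ 0.4629 -0.0857  0.0449] d [-0.0031  0.0007 -0.0111] rot [0.001 0.002 0.   ]
[-0.022, 0.0997, 0.038] tcp [ 0.5056 -0.0806  0.0409] d [ 0.0427  0.0051 -0.004 ] rot [0. 0. 0.]
[-0.022, 0.0997, 0.032] tcp [ 0.5056 -0.0806  0.0349] d [ 0.     0.    -0.006] rot [0. 0. 0.]
[-0.24  0.43  0.37  2.32 -0.76  0.28 -0.64]
```

Call:
{"api": "jog_arm", "payload": {"deltas": [[0, 0, -0.012, 0, 0, 0, 0.5], [0.01, 0.0015, -0.003, 0, 0, 0, 0.5], [0.01, 0.0015, 0, 0, 0, 0, 0.5], [0.01, 0.0014, 0, 0, 0, 0, 0.5], [0.01, 0.0014, 0, 0, 0, 0, 0.5], [0, 0, -0.006, 0, 0, 0, 0.5], [0, 0, 0, 0, 0, 0, 0.5], [0, 0, 0, 0, 0, 0, 0.5]]}}

```text
t: 14.6
eef_pos: [0.5047, -0.0802, 0.0337]
tool_rot: [-0.006, 0.993, 0.059, 0.099]
contact_force: [-3.5, -0.1, 1.0]
gripper_width: 0.5
grasp_force: 0.0
```

Run:
```python
from h import *
plan(DS,[-.022,.0997,.032])
print(bot.get_obs()['contact_force'])
c=cam('side'); save(c,'s5',(200,200,400,350),4)
```

```text
now [ 0.5047 -0.0802  0.0337]
[-0.022, 0.0997, 0.032] tcp [ 0.5056 -0.0806  0.0349] d [ 0.0009 -0.0004  0.0013] rot [ 0.001 -0.001 -0.   ]
[-3.50167637 -0.07459073  0.96397322]
```

View pics/s5.png

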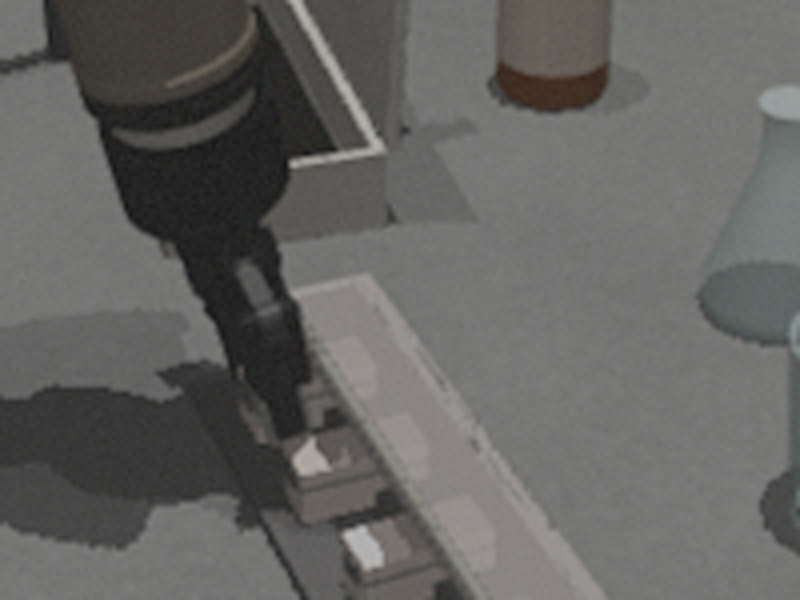

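Call:
{"api": "jog_arm", "payload": {"deltas": [[0, 0, 0, 0, 0, 0, 0.1], [0, 0, 0, 0, 0, 0, 0.1], [0, 0, 0, 0, 0, 0, 0.1], [0, 0, 0, 0, 0, 0, 0.1], [0, 0, 0, 0, 0, 0, 0.1], [0, 0, 0.006, 0, 0, 0, 0.1], [-0.005, -0.0006, 0, 0, 0, 0, 0.1], [-0.01, -0.0012, 0, 0, 0, 0, 0.1], [-0.015, -0.0018, 0, 0, 0, 0, 0.1], [-0.013, -0.0016, 0, 0, 0, 0, 0.1]], "newtons": 60}}

```text
t: 15.65
eef_pos: [0.4615, -0.0857, 0.0401]
tool_rot: [-0.005, 0.993, 0.059, 0.1]
contact_force: [-0.4, -0.7, -0.4]
gripper_width: 0.288
grasp_force: 59.1
```

Call:
{"api": "jog_arm", "payload": {"deltas": [[0, 0, 0, 0, 0, 0, 0.1], [0, 0, 0, 0, 0, 0, 0.1], [0, 0, 0.02, 0, 0, 0, 0.1], [0, 0, 0.03, 0, 0, 0, 0.1], [0, 0, 0.03, 0, 0, 0, 0.1], [0, 0, 0.02, 0, 0, 0, 0.1], [0, 0, 0, 0, 0, 0, 0.1]]}}

```text
t: 16.35
eef_pos: [0.4651, -0.0853, 0.1426]
tool_rot: [-0.005, 0.993, 0.06, 0.103]
contact_force: [-0.0, -0.2, -0.7]
gripper_width: 0.289
grasp_force: 59.7
```

Run:
```python
from h import *
print(bot.get_obs()['q'].round(2))
plan(CS,[-.011,-.1,.14],[-.011,-.1,.034])
c=cam('side'); save(c,'s6',(160,150,400,330),3.3)
```

```text
[-0.53  0.27  0.71  2.3  -0.5   0.49 -0.89]
now [ 0.4651 -0.0853  0.1426]
[-0.011, -0.1, 0.14] tcp [0.5321 0.1211 0.1429] d [0.067  0.2064 0.0004] rot [ 0.001  0.006 -0.1  ]
[-0.011, -0.1, 0.034] tcp [0.5321 0.1211 0.0369] d [ 0.     0.    -0.106] rot [0. 0. 0.]
```

View pics/s6.png

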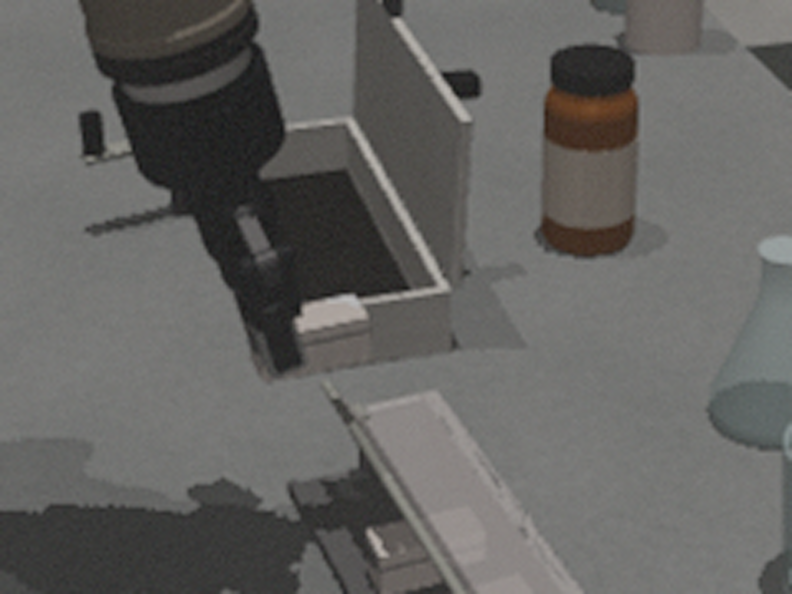

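The case is held level and the flap is back shut. Now I carry it over to the carrying case.

Call:
{"api": "jog_arm", "payload": {"deltas": [[0.0096, 0.0295, 0, 0, 0.001, -0.0143, 0.1], [0.0096, 0.0295, 0, 0, 0.001, -0.0143, 0.1], [0.0096, 0.0295, 0, 0, 0.001, -0.0143, 0.1], [0.0096, 0.0295, 0, 0, 0.001, -0.0143, 0.1], [0.0096, 0.0295, 0, 0, 0.001, -0.0143, 0.1], [0.0096, 0.0295, 0, 0, 0.001, -0.0143, 0.1], [0.0096, 0.0295, 0, 0, 0, -0.0143, 0.1], [0, 0, 0, 0, 0, 0, 0.1], [0, 0, 0, 0, 0, 0, 0.1], [0, 0, 0, 0, 0, 0, 0.1]]}}

```text
t: 17.4
eef_pos: [0.529, 0.1197, 0.1392]
tool_rot: [-0.0, 0.995, 0.009, 0.096]
contact_force: [0.3, 0.4, -0.1]
gripper_width: 0.291
grasp_force: 59.7
```

Run:
```python
from h import *
plan(CS,[-.011,-.1,.14],[-.011,-.1,.034])
print(bot.get_obs()['gripper_width'])
```

```text
now [0.529  0.1197 0.1392]
[-0.011, -0.1, 0.14] tcp [0.5321 0.1211 0.1429] d [0.0031 0.0014 0.0038] rot [ 0.001 -0.007  0.002]
[-0.011, -0.1, 0.034] tcp [0.5321 0.1211 0.0369] d [ 0.     0.    -0.106] rot [0. 0. 0.]
0.29128488053276264
```

Call:
{"api": "jog_arm", "payload": {"deltas": [[0.002, 0.001, -0.02, 0, -0.004, 0, 0.1], [0, 0, -0.03, 0, 0, 0, 0.1], [0, 0, -0.03, 0, 0, 0, 0.1], [0, 0, -0.015, 0, 0, 0, 0.1], [0, 0, -0.006, 0, 0, 0, 0.1], [0, 0, 0, 0, 0, 0, 0.1], [0, 0, 0, 0, 0, 0, 0.1]]}}

```text
t: 18.1
eef_pos: [0.5322, 0.1214, 0.0398]
tool_rot: [-0.001, 0.995, 0.009, 0.099]
contact_force: [0.6, -1.3, -0.4]
gripper_width: 0.291
grasp_force: 59.7
```

Call:
{"api": "jog_arm", "payload": {"deltas": [[0, 0, 0, 0, 0, 0, 0.4], [0, 0, 0, 0, 0, 0, 0.4], [0, 0, 0, 0, 0, 0, 0.4], [0, 0, 0, 0, 0, 0, 0.4], [0, 0, 0.02, 0, 0, 0, 0.42], [0, 0, 0.03, 0, 0, 0, 0.42], [0, 0, 0.03, 0, 0, 0, 0.42], [0, 0, 0.025, 0, 0, 0, 0.42], [0, 0, 0, 0, 0, 0, 0.42]]}}

```text
t: 19.0
eef_pos: [0.5336, 0.1226, 0.147]
tool_rot: [-0.002, 0.995, 0.009, 0.101]
contact_force: [0.1, 0.1, 0.4]
gripper_width: 0.422
grasp_force: 0.0
```

Run:
```python
from h import *
plan(DS,[-.065,.034,.13],[-.065,.034,.04],[-.022,.034,.038],[-.022,.034,.032])
```

```text
now [0.5336 0.1226 0.147 ]
[-0.065, 0.034, 0.13] tcp [ 0.4706 -0.1509  0.1329] d [-0.0629 -0.2735 -0.0141] rot [-0.002  0.003  0.1  ]
[-0.065, 0.034, 0.04] tcp [ 0.4706 -0.1509  0.0429] d [ 0.    0.   -0.09] rot [0. 0. 0.]
[-0.022, 0.034, 0.038] tcp [ 0.5133 -0.1458  0.0409] d [ 0.0427  0.0051 -0.002 ] rot [0. 0. 0.]
[-0.022, 0.034, 0.032] tcp [ 0.5133 -0.1458  0.0349] d [ 0.     0.    -0.006] rot [0. 0. 0.]
```

Call:
{"api": "jog_arm", "payload": {"deltas": [[-0.008, -0.034, 0, 0, 0, 0.0125, 0.5], [-0.008, -0.034, 0, 0, 0, 0.0125, 0.5], [-0.008, -0.034, 0, 0, 0, 0.0125, 0.5], [-0.008, -0.034, 0, 0, 0, 0.0125, 0.5], [-0.008, -0.034, 0, 0, 0, 0.0125, 0.5], [-0.008, -0.034, 0, 0, 0, 0.0125, 0.5], [-0.008, -0.034, -0.007, 0, 0, 0.0125, 0.5], [-0.007, -0.0355, -0.007, 0, 0, 0.0125, 0.5], [0, 0, 0, 0, 0, 0, 0.5], [0, 0, 0, 0, 0, 0, 0.5]]}}

```text
t: 20.0
eef_pos: [0.4678, -0.1526, 0.1295]
tool_rot: [-0.006, 0.994, 0.057, 0.098]
contact_force: [1.0, -0.1, 0.8]
gripper_width: 0.497
grasp_force: 0.0
```

Run:
```python
from h import *
plan(DS,[-.065,.034,.13],[-.065,.034,.04],[-.022,.034,.038],[-.022,.034,.032])
c=cam('side'); save(c,'s7',(190,150,390,390),2.5)
```

```text
now [ 0.4678 -0.1526  0.1295]
[-0.065, 0.034, 0.13] tcp [ 0.4706 -0.1509  0.1329] d [0.0028 0.0017 0.0035] rot [ 0.    -0.003  0.003]
[-0.065, 0.034, 0.04] tcp [ 0.4706 -0.1509  0.0429] d [ 0.    0.   -0.09] rot [0. 0. 0.]
[-0.022, 0.034, 0.038] tcp [ 0.5133 -0.1458  0.0409] d [ 0.0427  0.0051 -0.002 ] rot [0. 0. 0.]
[-0.022, 0.034, 0.032] tcp [ 0.5133 -0.1458  0.0349] d [ 0.     0.    -0.006] rot [0. 0. 0.]
```

View pics/s7.png

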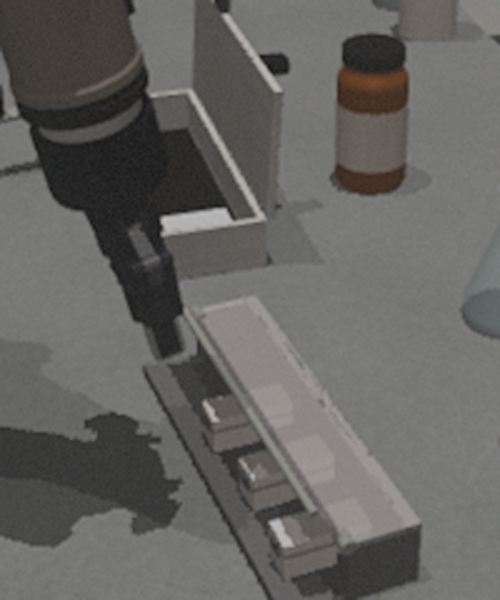

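The first case lies inside the carrying case, the other three are still in their bays, and the flap is shut. On to the next one.

Call:
{"api": "jog_arm", "payload": {"deltas": [[0.002, 0.0015, -0.03, 0, 0, 0, 0.5], [0, 0, -0.03, 0, 0, 0, 0.5], [0, 0, -0.02, 0, 0, 0, 0.5], [0, 0, -0.006, 0, 0, 0, 0.5], [0, 0, 0, 0, 0, 0, 0.5], [0.01, 0.0013, -0.002, 0, 0, 0, 0.5], [0.011, 0.0013, 0, 0, 0, 0, 0.5], [0.011, 0.0013, 0, 0, 0, 0, 0.5], [0.011, 0.0012, 0, 0, 0, 0, 0.5], [0, 0, -0.006, 0, 0, 0, 0.5]]}}

```text
t: 21.05
eef_pos: [0.516, -0.1443, 0.0366]
tool_rot: [-0.005, 0.993, 0.06, 0.1]
contact_force: [-6.4, 0.4, 10.3]
gripper_width: 0.499
grasp_force: 0.0
```

Call:
{"api": "jog_arm", "payload": {"deltas": [[0, 0, 0, 0, 0, 0, 0.5], [0, 0, 0, 0, 0, 0, 0.1], [0, 0, 0, 0, 0, 0, 0.1], [0, 0, 0, 0, 0, 0, 0.1], [0, 0, 0, 0, 0, 0, 0.1], [0, 0, 0, 0, 0, 0, 0.1]]}}

```text
t: 21.65
eef_pos: [0.5126, -0.1451, 0.0361]
tool_rot: [-0.006, 0.993, 0.058, 0.098]
contact_force: [-4.6, 1.0, 4.6]
gripper_width: 0.295
grasp_force: 59.5
```

Run:
```python
from h import *
plan(DS,[-.022,.034,.032])
```

```text
now [ 0.5126 -0.1451  0.0361]
[-0.022, 0.034, 0.032] tcp [ 0.5133 -0.1458  0.0349] d [ 0.0008 -0.0008 -0.0012] rot [-0.    -0.003  0.001]
```

Call:
{"api": "jog_arm", "payload": {"deltas": [[0, 0, 0.005, 0, 0, 0, 0.1], [-0.005, -0.0006, 0, 0, 0, 0, 0.1], [-0.01, -0.0012, 0, 0, 0, 0, 0.1], [-0.015, -0.0018, 0, 0, 0, 0, 0.1], [-0.013, -0.0016, 0, 0, 0, 0, 0.1], [0, 0, 0, 0, 0, 0, 0.1], [0, 0, 0.02, 0, 0, 0, 0.1], [0, 0, 0.03, 0, 0, 0, 0.1], [0, 0, 0.03, 0, 0, 0, 0.1], [0, 0, 0.02, 0, 0, 0, 0.1]]}}

```text
t: 22.65
eef_pos: [0.4711, -0.1504, 0.1427]
tool_rot: [-0.006, 0.993, 0.059, 0.099]
contact_force: [0.4, -0.1, -0.8]
gripper_width: 0.285
grasp_force: 59.8
```

Call:
{"api": "jog_arm", "payload": {"deltas": [[0.006, 0.032, 0, 0, 0, -0.01, 0.1], [0.006, 0.032, 0, 0, 0, -0.01, 0.1], [0.006, 0.032, 0, 0, 0, -0.01, 0.1], [0.006, 0.032, 0, 0, 0, -0.01, 0.1], [0.006, 0.032, 0, 0, 0, -0.01, 0.1], [0.006, 0.032, 0, 0, 0, -0.01, 0.1], [0.006, 0.032, 0, 0, 0, -0.01, 0.1], [0.006, 0.032, 0, 0, 0, -0.01, 0.1], [0.006, 0.032, 0, 0, 0, -0.01, 0.1], [0.006, 0.032, 0, 0, 0, -0.01, 0.1]]}}

```text
t: 23.65
eef_pos: [0.5308, 0.1716, 0.1411]
tool_rot: [-0.001, 0.995, 0.009, 0.099]
contact_force: [-0.5, -0.2, -0.3]
gripper_width: 0.295
grasp_force: 59.9
```

Call:
{"api": "jog_arm", "payload": {"deltas": [[0, 0, 0, 0, 0, 0, 0.1], [0, 0, 0, 0, 0, 0, 0.1], [0, 0, 0, 0, 0, 0, 0.1]]}}

```text
t: 23.95
eef_pos: [0.5304, 0.1688, 0.141]
tool_rot: [-0.001, 0.995, 0.009, 0.099]
contact_force: [-0.8, -0.1, -0.6]
gripper_width: 0.29
grasp_force: 59.9
```

```bash
cat >> h.py <<'E'
def mont(n,cr=(190,150,390,390)):
    a=cam('side')['img'][cr[1]:cr[3],cr[0]:cr[2],::-1]
    cv2.imwrite('pics/'+n+'.png',cv2.resize(a,None,fx=2.5,fy=2.5))
E
python3 - <<'E'
from h import *
plan(CS,[-.011,-.048,.14],[-.011,-.048,.034])
E
```

```text
now [0.5304 0.1688 0.141 ]
[-0.011, -0.048, 0.14] tcp [0.5311 0.1731 0.1429] d [0.0006 0.0043 0.002 ] rot [ 0.001 -0.002  0.002]
[-0.011, -0.048, 0.034] tcp [0.5311 0.1731 0.0369] d [ 0.     0.    -0.106] rot [0. 0. 0.]
```

Call:
{"api": "jog_arm", "payload": {"deltas": [[0.0005, 0.004, -0.02, 0, 0, 0, 0.1], [0, 0, -0.03, 0, 0, 0, 0.1], [0, 0, -0.03, 0, 0, 0, 0.1], [0, 0, -0.015, 0, 0, 0, 0.1], [0, 0, -0.007, 0, 0, 0, 0.1], [0, 0, 0, 0, 0, 0, 0.1], [0, 0, 0, 0, 0, 0, 0.1]]}}

```text
t: 24.65
eef_pos: [0.5318, 0.1734, 0.0399]
tool_rot: [-0.001, 0.995, 0.009, 0.099]
contact_force: [-0.3, 0.4, -0.6]
gripper_width: 0.289
grasp_force: 59.9
```

Call:
{"api": "jog_arm", "payload": {"deltas": [[0, 0, 0, 0, 0, 0, 0.4], [0, 0, 0, 0, 0, 0, 0.4], [0, 0, 0, 0, 0, 0, 0.4], [0, 0, 0, 0, 0, 0, 0.4], [0, 0, 0.02, 0, 0, 0, 0.42], [0, 0, 0.03, 0, 0, 0, 0.42], [0, 0, 0.03, 0, 0, 0, 0.42], [0, 0, 0.025, 0, 0, 0, 0.42], [0, 0, 0, 0, 0, 0, 0.42]]}}

```text
t: 25.55
eef_pos: [0.533, 0.1746, 0.147]
tool_rot: [-0.002, 0.995, 0.009, 0.101]
contact_force: [0.1, -0.2, -0.0]
gripper_width: 0.419
grasp_force: 0.0
```

Call:
{"api": "jog_arm", "payload": {"deltas": [[-0.0053, -0.039, -0.001, 0, 0, 0.01, 0.5], [-0.0053, -0.039, -0.001, 0, 0, 0.01, 0.5], [-0.0053, -0.039, -0.001, 0, 0, 0.01, 0.5], [-0.0053, -0.039, -0.001, 0, 0, 0.01, 0.5], [-0.0053, -0.039, -0.001, 0, 0, 0.01, 0.5], [-0.0053, -0.039, -0.001, 0, 0, 0.01, 0.5], [-0.0053, -0.039, -0.001, 0, 0, 0.01, 0.5], [-0.0053, -0.039, -0.001, 0, 0, 0.01, 0.5], [-0.0053, -0.039, -0.001, 0, 0, 0.01, 0.5], [-0.0053, -0.039, -0.001, 0, 0, 0.01, 0.5]]}}

```text
t: 26.55
eef_pos: [0.4775, -0.2173, 0.1335]
tool_rot: [-0.006, 0.993, 0.059, 0.099]
contact_force: [1.1, -0.0, -0.2]
gripper_width: 0.503
grasp_force: 0.0
```

Call:
{"api": "jog_arm", "payload": {"deltas": [[0, 0, 0, 0, 0, 0, 0.5], [0, 0, 0, 0, 0, 0, 0.5], [0, 0, 0, 0, 0, 0, 0.5]]}}

```text
t: 26.85
eef_pos: [0.4781, -0.2148, 0.1335]
tool_rot: [-0.006, 0.993, 0.06, 0.098]
contact_force: [-0.8, 0.4, 0.8]
gripper_width: 0.5
grasp_force: 0.0
```

Run:
```python
from h import *
plan(DS,[-.065,-.0313,.13],[-.065,-.0313,.04],[-.022,-.0313,.038],[-.022,-.0313,.032])
mont('s8')
```

```text
now [ 0.4781 -0.2148  0.1335]
[-0.065, -0.0313, 0.13] tcp [ 0.4784 -0.2157  0.1329] d [ 0.0003 -0.001  -0.0005] rot [-0.    -0.003 -0.002]
[-0.065, -0.0313, 0.04] tcp [ 0.4784 -0.2157  0.0429] d [ 0.    0.   -0.09] rot [0. 0. 0.]
[-0.022, -0.0313, 0.038] tcp [ 0.5211 -0.2107  0.0409] d [ 0.0427  0.0051 -0.002 ] rot [0. 0. 0.]
[-0.022, -0.0313, 0.032] tcp [ 0.5211 -0.2107  0.0349] d [ 0.     0.    -0.006] rot [0. 0. 0.]
```

View pics/s8.png

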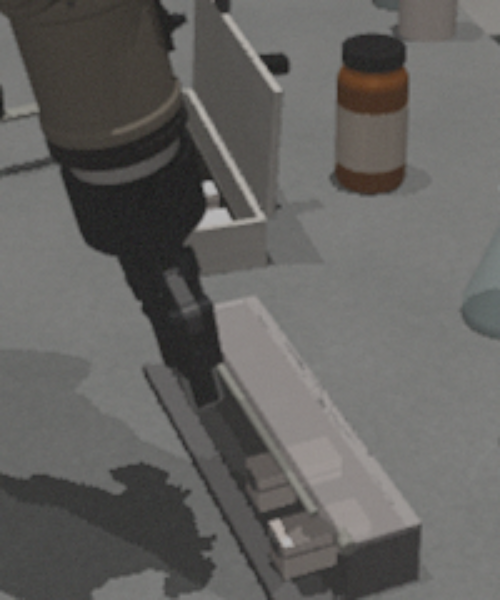

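The second case is inside. The bay-3 case, now at about (270,480) in the crop, may sit slightly deeper than before, so I'll overlay its expected outline to check.

Run:
```python
from h import *
m=R.from_euler('z',DS[2])
out=[]
for n,cr in(('side',(270,310,350,390)),('top',(400,240,500,340))):
    c=cam(n);s=5 if n=='side' else 4
    i=cv2.convertScaleAbs(cv2.resize(c['img'][cr[1]:cr[3],cr[0]:cr[2],::-1],None,fx=s,fy=s,interpolation=cv2.INTER_CUBIC),alpha=1.8)
    for y,x in((-.0313,-.0025),(-.0996,-.0065)):
        P=np.array([[x+a*.03,y+b*.013,.034] for a,b in((1,1),(1,-1),(-1,-1),(-1,1))])
        q=[((proj(c,p)-cr[:2])*s).astype(int) for p in m.apply(P)+[DS[0],DS[1],0]]
        cv2.polylines(i,[np.array(q)],True,(0,255,0) if y>-.05 else (0,0,255),1)
    out.append(i)
cv2.imwrite('pics/ov.png',np.hstack(out))
```

```text
(no output)
```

View pics/ov.png

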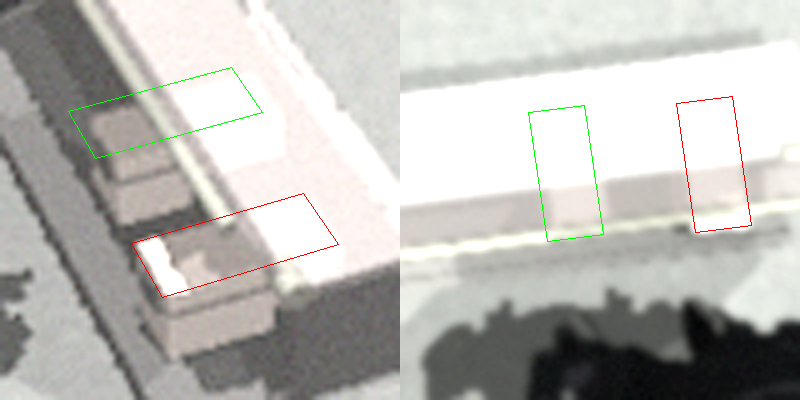

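The far-right case matches its outline. The bay-3 case has been knocked about 7 mm deeper and 4–5 mm towards −y, so I'll grip it there.

Call:
{"api": "jog_arm", "payload": {"deltas": [[0.0007, -0.0046, -0.03, 0, -0.003, 0, 0.5], [0, 0, -0.03, 0, 0, 0, 0.5], [0, 0, -0.02, 0, 0, 0, 0.5], [0, 0, -0.01, 0, 0, 0, 0.5], [0, 0, 0, 0, 0, 0, 0.5], [0.011, 0.0014, -0.002, 0, 0, 0, 0.5], [0.011, 0.0014, 0, 0, 0, 0, 0.5], [0.012, 0.0014, 0, 0, 0, 0, 0.5], [0.0115, 0.0013, 0, 0, 0, 0, 0.5], [0, 0, -0.005, 0, 0, 0, 0.5]]}}

```text
t: 28.0
eef_pos: [0.5266, -0.2147, 0.0376]
tool_rot: [-0.005, 0.993, 0.06, 0.101]
contact_force: [-2.4, -0.0, 0.8]
gripper_width: 0.496
grasp_force: 0.0
```

Call:
{"api": "jog_arm", "payload": {"deltas": [[0, 0, 0, 0, 0, 0, 0.5], [0, 0, 0, 0, 0, 0, 0.1], [0, 0, 0, 0, 0, 0, 0.1], [0, 0, 0, 0, 0, 0, 0.1], [0, 0, 0, 0, 0, 0, 0.1], [0, 0, 0, 0, 0, 0, 0.1]]}}

```text
t: 28.6
eef_pos: [0.5231, -0.2142, 0.0371]
tool_rot: [-0.007, 0.993, 0.059, 0.1]
contact_force: [-6.2, 2.6, 7.1]
gripper_width: 0.288
grasp_force: 59.6
```

Run:
```python
from h import *
plan(DS,[-.019,-.035,.032])
```

```text
now [ 0.5231 -0.2142  0.0371]
[-0.019, -0.035, 0.032] tcp [ 0.5245 -0.214   0.0349] d [ 0.0014  0.0002 -0.0021] rot [-0.002 -0.    -0.   ]
```

Call:
{"api": "jog_arm", "payload": {"deltas": [[0, 0, 0.005, 0, 0, 0, 0.1], [-0.006, -0.0007, 0, 0, 0, 0, 0.1], [-0.012, -0.0014, 0, 0, 0, 0, 0.1], [-0.016, -0.0019, 0, 0, 0, 0, 0.1], [-0.014, -0.0017, 0, 0, 0, 0, 0.1], [0, 0, 0, 0, 0, 0, 0.1], [0, 0, 0.02, 0, 0, 0, 0.1], [0, 0, 0.03, 0, 0, 0, 0.1], [0, 0, 0.03, 0, 0, 0, 0.1], [0, 0, 0.02, 0, 0, 0, 0.1]]}}

```text
t: 29.6
eef_pos: [0.4766, -0.222, 0.1439]
tool_rot: [-0.005, 0.993, 0.058, 0.101]
contact_force: [1.1, 0.1, -0.9]
gripper_width: 0.292
grasp_force: 59.8
```

Call:
{"api": "jog_arm", "payload": {"deltas": [[0.0047, 0.0445, 0, 0, 0, -0.01, 0.1], [0.0047, 0.0445, 0, 0, 0, -0.01, 0.1], [0.0047, 0.0445, 0, 0, 0, -0.01, 0.1], [0.0047, 0.0445, 0, 0, 0, -0.01, 0.1], [0.0047, 0.0445, 0, 0, 0, -0.01, 0.1], [0.0047, 0.0445, 0, 0, 0, -0.01, 0.1], [0.0047, 0.0445, 0, 0, 0, -0.01, 0.1], [0.0047, 0.0445, 0, 0, 0, -0.01, 0.1], [0.0047, 0.0445, 0, 0, 0, -0.01, 0.1], [0.0047, 0.0445, 0, 0, 0, -0.01, 0.1]]}}

```text
t: 30.6
eef_pos: [0.5237, 0.2258, 0.1424]
tool_rot: [-0.001, 0.995, 0.009, 0.101]
contact_force: [0.4, -0.0, -1.3]
gripper_width: 0.288
grasp_force: 59.9
```

Call:
{"api": "jog_arm", "payload": {"deltas": [[0, 0, 0, 0, 0, 0, 0.1], [0, 0, 0, 0, 0, 0, 0.1], [0, 0, 0, 0, 0, 0, 0.1]]}}

```text
t: 30.9
eef_pos: [0.5234, 0.2225, 0.142]
tool_rot: [-0.0, 0.995, 0.008, 0.1]
contact_force: [-0.1, -0.5, -1.9]
gripper_width: 0.287
grasp_force: 59.8
```

Run:
```python
from h import *
plan(CS,[-.0185,.004,.14],[-.0185,.004,.036])
mont('s9')
```

```text
now [0.5234 0.2225 0.142 ]
[-0.0185, 0.004, 0.14] tcp [0.5225 0.2249 0.1429] d [-0.0009  0.0024  0.0009] rot [0.001 0.001 0.003]
[-0.0185, 0.004, 0.036] tcp [0.5225 0.2249 0.0389] d [ 0.     0.    -0.104] rot [0. 0. 0.]
```

View pics/s9.png

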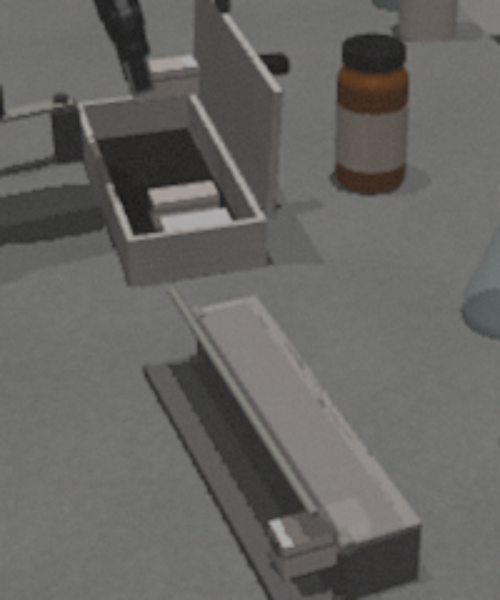

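Two cases lie in the carrying case, the third hangs above it, the last is in its bay, and the flap is shut.

Call:
{"api": "jog_arm", "payload": {"deltas": [[-0.0009, 0.0024, -0.02, 0, 0, 0.002, 0.1], [0, 0, -0.03, 0, 0, 0, 0.1], [0, 0, -0.03, 0, 0, 0, 0.1], [0, 0, -0.015, 0, 0, 0, 0.1], [0, 0, -0.008, 0, 0, 0, 0.1], [0, 0, 0, 0, 0, 0, 0.1], [0, 0, 0, 0, 0, 0, 0.1]]}}

```text
t: 31.65
eef_pos: [0.5232, 0.2259, 0.0399]
tool_rot: [-0.001, 0.995, 0.01, 0.101]
contact_force: [1.4, -0.2, -0.4]
gripper_width: 0.289
grasp_force: 59.8
```

Call:
{"api": "jog_arm", "payload": {"deltas": [[0, 0, 0, 0, 0, 0, 0.4], [0, 0, 0, 0, 0, 0, 0.4], [0, 0, 0, 0, 0, 0, 0.4], [0, 0, 0, 0, 0, 0, 0.4], [0, 0, 0.02, 0, 0, 0, 0.42], [0, 0, 0.03, 0, 0, 0, 0.42], [0, 0, 0.03, 0, 0, 0, 0.42], [0, 0, 0.025, 0, 0, 0, 0.42], [0, 0, 0, 0, 0, 0, 0.42]]}}

```text
t: 32.55
eef_pos: [0.5243, 0.2274, 0.1471]
tool_rot: [-0.002, 0.995, 0.01, 0.103]
contact_force: [0.3, 0.4, -0.1]
gripper_width: 0.421
grasp_force: 0.0
```

Call:
{"api": "jog_arm", "payload": {"deltas": [[-0.0033, -0.0464, -0.001, 0, 0, 0.01, 0.5], [-0.0033, -0.0464, -0.001, 0, 0, 0.01, 0.5], [-0.0033, -0.0464, -0.001, 0, 0, 0.01, 0.5], [-0.0033, -0.0464, -0.001, 0, 0, 0.01, 0.5], [-0.0033, -0.0464, -0.001, 0, 0, 0.01, 0.5], [-0.0033, -0.0464, -0.001, 0, 0, 0.01, 0.5], [-0.0033, -0.0464, -0.001, 0, 0, 0.01, 0.5], [-0.0033, -0.0464, -0.001, 0, 0, 0.01, 0.5], [-0.0033, -0.0464, -0.001, 0, 0, 0.01, 0.5], [-0.0033, -0.0464, -0.001, 0, 0, 0.01, 0.5]]}}

```text
t: 33.55
eef_pos: [0.4888, -0.239, 0.1334]
tool_rot: [-0.006, 0.993, 0.06, 0.1]
contact_force: [1.2, 0.1, 1.0]
gripper_width: 0.498
grasp_force: 0.0
```

Call:
{"api": "jog_arm", "payload": {"deltas": [[-0.0033, -0.0464, 0, 0, 0, 0, 0.5], [0, 0, 0, 0, 0, 0, 0.5], [0, 0, 0, 0, 0, 0, 0.5], [0, 0, 0, 0, 0, 0, 0.5]]}}

```text
t: 33.95
eef_pos: [0.486, -0.2823, 0.1333]
tool_rot: [-0.006, 0.993, 0.061, 0.1]
contact_force: [0.5, 0.6, 0.7]
gripper_width: 0.494
grasp_force: 0.0
```

Run:
```python
from h import *
plan(DS,[-.065,-.0996,.13],[-.065,-.0996,.04],[-.022,-.0996,.038],[-.022,-.0996,.032])
```

```text
now [ 0.486  -0.2823  0.1333]
[-0.065, -0.0996, 0.13] tcp [ 0.4864 -0.2836  0.1329] d [ 0.0004 -0.0012 -0.0004] rot [-0.001 -0.    -0.004]
[-0.065, -0.0996, 0.04] tcp [ 0.4864 -0.2836  0.0429] d [ 0.    0.   -0.09] rot [0. 0. 0.]
[-0.022, -0.0996, 0.038] tcp [ 0.5291 -0.2785  0.0409] d [ 0.0427  0.0051 -0.002 ] rot [0. 0. 0.]
[-0.022, -0.0996, 0.032] tcp [ 0.5291 -0.2785  0.0349] d [ 0.     0.    -0.006] rot [0. 0. 0.]
```

Call:
{"api": "jog_arm", "payload": {"deltas": [[0.0004, -0.001, -0.03, 0, 0, -0.003, 0.5], [0, 0, -0.03, 0, 0, 0, 0.5], [0, 0, -0.02, 0, 0, 0, 0.5], [0, 0, -0.01, 0, 0, 0, 0.5], [0, 0, 0, 0, 0, 0, 0.5], [0.01, 0.0013, -0.002, 0, 0, 0, 0.5], [0.011, 0.0013, 0, 0, 0, 0, 0.5], [0.011, 0.0013, 0, 0, 0, 0, 0.5], [0.011, 0.0012, 0, 0, 0, 0, 0.5], [0, 0, -0.006, 0, 0, 0, 0.5]]}}

```text
t: 34.95
eef_pos: [0.532, -0.2794, 0.0367]
tool_rot: [-0.005, 0.993, 0.06, 0.101]
contact_force: [-3.2, -0.7, 2.8]
gripper_width: 0.502
grasp_force: 0.0
```

Call:
{"api": "jog_arm", "payload": {"deltas": [[0, 0, 0, 0, 0, 0, 0.5], [0, 0, 0, 0, 0, 0, 0.1], [0, 0, 0, 0, 0, 0, 0.1], [0, 0, 0, 0, 0, 0, 0.1], [0, 0, 0, 0, 0, 0, 0.1], [0, 0, 0, 0, 0, 0, 0.1]]}}

```text
t: 35.55
eef_pos: [0.5291, -0.28, 0.036]
tool_rot: [-0.006, 0.993, 0.058, 0.1]
contact_force: [-3.8, 0.1, 2.7]
gripper_width: 0.29
grasp_force: 59.2
```

Run:
```python
from h import *
plan(DS,[-.022,-.0996,.032])
```

```text
now [ 0.5291 -0.28    0.036 ]
[-0.022, -0.0996, 0.032] tcp [ 0.5291 -0.2785  0.0349] d [ 0.      0.0015 -0.0011] rot [0.001 0.001 0.001]
```

Call:
{"api": "jog_arm", "payload": {"deltas": [[0, 0, 0.005, 0, 0, 0, 0.1], [-0.005, -0.0006, 0, 0, 0, 0, 0.1], [-0.01, -0.0012, 0, 0, 0, 0, 0.1], [-0.015, -0.0018, 0, 0, 0, 0, 0.1], [-0.013, -0.0016, 0, 0, 0, 0, 0.1], [0, 0, 0, 0, 0, 0, 0.1], [0, 0, 0.02, 0, 0, 0, 0.1], [0, 0, 0.03, 0, 0, 0, 0.1], [0, 0, 0.03, 0, 0, 0, 0.1], [0, 0, 0.02, 0, 0, 0, 0.1]]}}

```text
t: 36.55
eef_pos: [0.487, -0.2854, 0.1429]
tool_rot: [-0.005, 0.993, 0.058, 0.101]
contact_force: [0.1, 0.2, -1.2]
gripper_width: 0.294
grasp_force: 59.5
```

Call:
{"api": "jog_arm", "payload": {"deltas": [[0.0036, 0.0468, 0, 0, 0, -0.01, 0.1], [0.0036, 0.0468, 0, 0, 0, -0.01, 0.1], [0.0036, 0.0468, 0, 0, 0, -0.01, 0.1], [0.0036, 0.0468, 0, 0, 0, -0.01, 0.1], [0.0036, 0.0468, 0, 0, 0, -0.01, 0.1], [0.0036, 0.0468, 0, 0, 0, -0.01, 0.1], [0.0036, 0.0468, 0, 0, 0, -0.01, 0.1], [0.0036, 0.0468, 0, 0, 0, -0.01, 0.1], [0.0036, 0.0468, 0, 0, 0, -0.01, 0.1], [0.0036, 0.0468, 0, 0, 0, -0.01, 0.1]]}}

```text
t: 37.55
eef_pos: [0.5224, 0.1855, 0.1413]
tool_rot: [-0.001, 0.995, 0.009, 0.101]
contact_force: [1.3, -0.8, -0.3]
gripper_width: 0.284
grasp_force: 59.6
```

Call:
{"api": "jog_arm", "payload": {"deltas": [[0.0036, 0.0468, 0, 0, 0, 0, 0.1], [0.0036, 0.0468, 0, 0, 0, 0, 0.1], [0, 0, 0, 0, 0, 0, 0.1], [0, 0, 0, 0, 0, 0, 0.1], [0, 0, 0, 0, 0, 0, 0.1]]}}

```text
t: 38.05
eef_pos: [0.5297, 0.2753, 0.141]
tool_rot: [-0.0, 0.995, 0.008, 0.1]
contact_force: [-1.1, 0.4, 0.0]
gripper_width: 0.29
grasp_force: 59.5
```

Run:
```python
from h import *
plan(CS,[-.011,.056,.14],[-.011,.056,.036])
```

```text
now [0.5297 0.2753 0.141 ]
[-0.011, 0.056, 0.14] tcp [0.529  0.2771 0.1429] d [-0.0006  0.0018  0.002 ] rot [0.001 0.001 0.003]
[-0.011, 0.056, 0.036] tcp [0.529  0.2771 0.0389] d [ 0.     0.    -0.104] rot [0. 0. 0.]
```

Call:
{"api": "jog_arm", "payload": {"deltas": [[-0.0006, 0.0018, -0.02, 0, 0, 0.002, 0.1], [0, 0, -0.03, 0, 0, 0, 0.1], [0, 0, -0.03, 0, 0, 0, 0.1], [0, 0, -0.015, 0, 0, 0, 0.1], [0, 0, -0.0075, 0, 0, 0, 0.1], [0, 0, 0, 0, 0, 0, 0.1], [0, 0, 0, 0, 0, 0, 0.1]]}}

```text
t: 38.75
eef_pos: [0.5299, 0.2778, 0.0394]
tool_rot: [-0.001, 0.995, 0.009, 0.101]
contact_force: [1.0, -1.3, -0.8]
gripper_width: 0.293
grasp_force: 59.5
```

Call:
{"api": "jog_arm", "payload": {"deltas": [[0, 0, 0, 0, 0, 0, 0.4], [0, 0, 0, 0, 0, 0, 0.4], [0, 0, 0, 0, 0, 0, 0.4], [0, 0, 0, 0, 0, 0, 0.4], [0, 0, 0.02, 0, 0, 0, 0.42], [0, 0, 0.03, 0, 0, 0, 0.42], [0, 0, 0.035, 0, 0, 0, 0.42], [0, 0, 0.04, 0, 0, 0, 0.42], [0, 0, 0.04, 0, 0, 0, 0.42], [0, 0, 0.04, 0, 0, 0, 0.42]]}}

```text
t: 39.75
eef_pos: [0.5288, 0.2782, 0.2451]
tool_rot: [-0.001, 0.995, 0.01, 0.1]
contact_force: [0.7, 0.8, 0.5]
gripper_width: 0.419
grasp_force: 0.0
```

Call:
{"api": "jog_arm", "payload": {"deltas": [[0.01, -0.015, 0.03, 0, 0.04, 0, 0.6], [0.015, -0.015, 0.01, 0, 0.04, 0, 0.6], [0.02, -0.015, 0, 0, 0.04, 0, 0.6], [0.02, -0.015, 0, 0, 0.04, 0, 0.6], [0.02, -0.015, 0, 0, 0.04, 0, 0.6], [0.02, -0.018, 0, 0, 0, 0, 0.6], [0.02, 0, 0, 0, 0, 0, 0.6], [0, 0, 0, 0, 0, 0, 0.6], [0, 0, 0, 0, 0, 0, 0.6]]}}

```text
t: 40.65
eef_pos: [0.6538, 0.1855, 0.2831]
tool_rot: [-0.001, 1.0, 0.01, 0.0]
contact_force: [0.3, 0.8, 0.4]
gripper_width: 0.6
grasp_force: 0.0
```

Run:
```python
from h import *
o=bot.get_obs();p=o['eef_pos'];print(p,np.array([.6573,.1845,.1412])-p)
plan(CS,[0,0,.1],t=0)
c=cam('top');m=R.from_euler('z',CS[2])
i=cv2.convertScaleAbs(cv2.resize(c['img'][230:350,110:310,::-1],None,fx=3,fy=3,interpolation=cv2.INTER_CUBIC),alpha=1.4)
d=cam('side');j=cv2.convertScaleAbs(cv2.resize(d['img'][130:330,180:330,::-1],None,fx=1.8,fy=1.8,interpolation=cv2.INTER_CUBIC),alpha=1.4)
print(i.shape,j.shape);cv2.imwrite('pics/l1.png',i);cv2.imwrite('pics/l2.png',j)
h=np.zeros((360,800,3),np.uint8)
i=cv2.resize(i,(530,318));h[:318,:530]=i;h[:360,530:800]=j[:360,:270];cv2.imwrite('pics/l.png',h)
```

```text
[0.65377168 0.18546201 0.28312347] [ 0.00352832 -0.00096201 -0.14192347]
now [0.6538 0.1855 0.2831]
[0, 0, 0.1] tcp [0.5417 0.2213 0.103 ] d [-0.1121  0.0358 -0.1801] rot [-0.003  0.     0.   ]
(360, 600, 3) (360, 270, 3)
```

View pics/l.png

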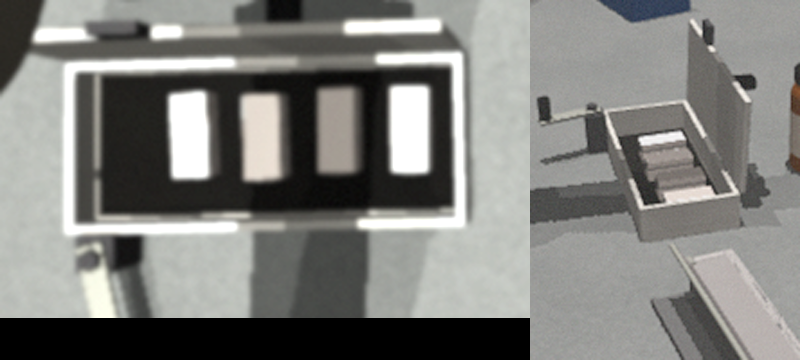

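All four cases lie flat inside and the flap is shut. Now I regrip the handle to close the lid.

Call:
{"api": "jog_arm", "payload": {"deltas": [[0.0035, -0.001, -0.03, 0, 0, 0, 0.6], [0, 0, -0.03, 0, 0, 0, 0.6], [0, 0, -0.03, 0, 0, 0, 0.6], [0, 0, -0.03, 0, 0, 0, 0.6], [0, 0, -0.021, 0, 0, 0, 0.6], [0, 0, 0, 0, 0, 0, 0.6], [0, 0, 0, 0, 0, 0, 0], [0, 0, 0, 0, 0, 0, 0], [0, 0, 0, 0, 0, 0, 0], [0, 0, 0, 0, 0, 0, 0]], "newtons": 40}}

```text
t: 41.75
eef_pos: [0.6587, 0.1846, 0.1443]
tool_rot: [-0.002, 1.0, 0.01, 0.002]
contact_force: [0.5, 0.7, 4.9]
gripper_width: 0.222
grasp_force: 39.1
```

Call:
{"api": "jog_arm", "payload": {"deltas": [[0, 0, 0, 0, 0, 0, 0]]}}

```text
t: 41.85
eef_pos: [0.6589, 0.1846, 0.1443]
tool_rot: [-0.002, 1.0, 0.01, 0.002]
contact_force: [-0.5, 1.0, 5.8]
gripper_width: 0.219
grasp_force: 39.1
```

Run:
```python
from h import *
p=bot.get_obs()['eef_pos'];print(p)
g=p-[0,0,.003]; hx=.6025; hz=.0465
r=np.hypot(g[0]-hx,g[2]-hz);f=np.arctan2(g[2]-hz,hx-g[0]);print(r,f, 'lid angle',f-.3567)
th=np.linspace(f,.3567,21);P=np.c_[hx-r*np.cos(th),hz+r*np.sin(th)];print(np.diff(P,axis=0).round(4).tolist())
```

```text
[0.65885683 0.18459866 0.1442823 ]
0.11027137525062743 2.1072301385678385 lid angle 1.7505301385678385
[[-0.0085, 0.0046], [-0.0089, 0.0038], [-0.0092, 0.003], [-0.0094, 0.0022], [-0.0096, 0.0014], [-0.0096, 0.0005], [-0.0096, -0.0003], [-0.0096, -0.0012], [-0.0094, -0.002], [-0.0092, -0.0028], [-0.009, -0.0036], [-0.0086, -0.0044], [-0.0082, -0.0051], [-0.0077, -0.0058], [-0.0072, -0.0065], [-0.0066, -0.0071], [-0.0059, -0.0076], [-0.0053, -0.0081], [-0.0045, -0.0085], [-0.0038, -0.0089]]
```

Call:
{"api": "jog_arm", "payload": {"deltas": [[-0.0085, 0, 0.0042, 0, 0, 0, 0], [-0.0088, -0.0003, 0.0035, 0, 0, 0, 0], [-0.009, 0, 0.0027, 0, 0, 0, 0], [-0.0092, -0.0003, 0.0018, 0, 0, 0, 0], [-0.0093, 0, 0.0011, 0, 0, 0, 0], [-0.0093, -0.0003, 0.0004, 0, 0, 0, 0], [-0.0093, 0, -0.0004, 0, 0, 0, 0], [-0.0092, -0.0003, -0.0012, 0, 0, 0, 0]]}}

```text
t: 42.65
eef_pos: [0.5842, 0.1831, 0.1542]
tool_rot: [-0.001, 1.0, 0.01, 0.001]
contact_force: [7.8, 0.6, -9.2]
gripper_width: 0.226
grasp_force: 44.2
```

Call:
{"api": "jog_arm", "payload": {"deltas": [[-0.0091, 0, -0.002, 0, 0, 0, 0], [-0.0089, -0.0003, -0.0028, 0, 0, 0, 0], [-0.0087, 0, -0.0036, 0, 0, 0, 0], [-0.0083, -0.0003, -0.0043, 0, 0, 0, 0], [-0.0079, 0, -0.005, 0, 0, 0, 0], [-0.0074, -0.0003, -0.0057, 0, 0, 0, 0], [-0.0069, 0, -0.0063, 0, 0, 0, 0]]}}

```text
t: 43.35
eef_pos: [0.5277, 0.1821, 0.1253]
tool_rot: [-0.002, 1.0, 0.01, 0.001]
contact_force: [5.1, -1.3, 2.9]
gripper_width: 0.22
grasp_force: 50.6
```

Call:
{"api": "jog_arm", "payload": {"deltas": [[-0.0063, 0, -0.0069, 0, 0, 0, 0], [-0.0057, 0, -0.0074, 0, 0, 0, 0], [-0.005, 0, -0.0078, 0, 0, 0, 0], [-0.0043, 0, -0.0082, 0, 0, 0, 0], [-0.0036, 0, -0.0085, 0, 0, 0, 0], [0, 0, -0.003, 0, 0, 0, 0], [0, 0, 0, 0, 0, 0, 0], [0, 0, 0, 0, 0, 0, 0]]}}

```text
t: 44.15
eef_pos: [0.5036, 0.1816, 0.087]
tool_rot: [-0.004, 1.0, 0.009, 0.0]
contact_force: [-12.0, -4.6, 55.4]
gripper_width: 0.225
grasp_force: 60.7
```

Run:
```python
from h import *
o=bot.get_obs();print(o['eef_pos'],o['contact_force'])
```

```text
[0.50357508 0.1815787  0.08697645] [-11.95102155  -4.55402396  55.36756661]
```

Call:
{"api": "jog_arm", "payload": {"deltas": [[0, 0, 0.003, 0, 0, 0, 0], [0, 0, 0, 0, 0, 0, 0.6], [0, 0, 0, 0, 0, 0, 0.6], [0, 0, 0, 0, 0, 0, 0.6], [0, 0, 0.03, 0, 0, 0, 0.6], [0, 0, 0.04, 0, 0, 0, 0.6], [-0.027, 0.035, 0.005, 0, 0, 0, 0.6], [-0.027, 0.035, 0, 0, 0, 0, 0.6], [-0.027, 0.035, 0, 0, 0, 0, 0.6], [-0.026, 0.034, 0, 0, 0, 0, 0.6]]}}

```text
t: 45.15
eef_pos: [0.3935, 0.3224, 0.1604]
tool_rot: [-0.001, 1.0, 0.01, -0.0]
contact_force: [0.6, 1.1, -0.2]
gripper_width: 0.6
grasp_force: 0.0
```

Call:
{"api": "jog_arm", "payload": {"deltas": [[0, 0, 0, 0, 0, 0, 0.6], [0, 0, 0, 0, 0, 0, 0.6], [0, 0, 0, 0, 0, 0, 0.6]]}}

```text
t: 45.45
eef_pos: [0.396, 0.3202, 0.1607]
tool_rot: [-0.001, 1.0, 0.009, 0.0]
contact_force: [-0.9, 0.3, -0.1]
gripper_width: 0.6
grasp_force: 0.0
```

Run:
```python
from h import *
o=bot.get_obs();p=o['eef_pos'];print(p,np.array([.3975,.3205,.0925])-p)
plan(CS,[0,0,.1],t=0)
# lid check: correlate lid region of the top picture with initial one
c=cam('top');a=cv2.imread('pics/top0.png')[:,:,::-1].astype(int)
print(np.abs(c['img'].astype(int)-a)[245:300,225:295].mean())
```

```text
[0.39601159 0.32021638 0.16074184] [ 0.00148841  0.00028362 -0.06824184]
now [0.396  0.3202 0.1607]
[0, 0, 0.1] tcp [0.5417 0.2213 0.103 ] d [ 0.1457 -0.0989 -0.0577] rot [-0.002  0.     0.001]
5.091428571428572
```

Call:
{"api": "jog_arm", "payload": {"deltas": [[0.001, 0, -0.03, 0, 0, 0, 0.6], [0, 0, -0.03, 0, 0, 0, 0.6], [0, 0, -0.008, 0, 0, 0, 0.6], [0, 0, 0, 0, 0, 0, 0.6], [0, 0, 0, 0, 0, 0, 0], [0, 0, 0, 0, 0, 0, 0], [0, 0, 0, 0, 0, 0, 0], [0, 0, 0, 0, 0, 0, 0], [0, 0, 0, 0, 0, 0, 0], [0, 0, 0, 0, 0, 0, 0]], "newtons": 30}}

```text
t: 46.5
eef_pos: [0.3975, 0.3217, 0.0941]
tool_rot: [-0.002, 1.0, 0.01, 0.001]
contact_force: [0.1, -0.4, 7.2]
gripper_width: 0.169
grasp_force: 29.8
```

Call:
{"api": "jog_arm", "payload": {"deltas": [[0.0037, -0.0125, 0, 0, 0, 0, 0], [0.0045, -0.0087, 0, 0, 0, 0, 0], [0.0055, -0.008, 0, 0, 0, 0, 0], [0.0065, -0.007, 0, 0, 0, 0, 0], [0.008, -0.006, 0, 0, 0, 0, 0], [0.0088, -0.005, 0, 0, 0, 0, 0], [0.009, -0.003, 0, 0, 0, 0, 0], [0.0075, -0.0016, 0, 0, 0, 0, 0], [0.0075, -0.0008, 0, 0, 0, 0, 0], [0.006, 0, 0, 0, 0, 0, 0]]}}

```text
t: 47.5
eef_pos: [0.4631, 0.2705, 0.0935]
tool_rot: [-0.003, 1.0, 0.011, -0.001]
contact_force: [-16.9, 3.5, 14.7]
gripper_width: 0.169
grasp_force: 31.0
```

Call:
{"api": "jog_arm", "payload": {"deltas": [[0.003, 0, 0, 0, 0, 0, 0], [0.003, 0, 0, 0, 0, 0, 0], [0, 0, 0, 0, 0, 0, 0]]}}

```text
t: 47.8
eef_pos: [0.4644, 0.2705, 0.093]
tool_rot: [-0.003, 1.0, 0.011, -0.006]
contact_force: [-19.9, 4.5, 22.5]
gripper_width: 0.174
grasp_force: 31.9
```

Call:
{"api": "jog_arm", "payload": {"deltas": [[-0.003, 0, 0, 0, 0, 0, 0], [0, 0, 0, 0, 0, 0, 0.5], [0, 0, 0, 0, 0, 0, 0.6], [0, 0, 0, 0, 0, 0, 0.6], [0, 0, 0.02, 0, 0, 0, 0.6], [0, 0, 0.04, 0, 0, 0, 0.6], [0, 0, 0.04, 0, 0, 0, 0.6], [0, -0.04, 0.03, 0, 0, 0, 0.6], [0, -0.045, 0.02, 0, 0, 0, 0.6], [0, -0.045, 0.01, 0, 0, 0, 0.6]]}}

```text
t: 48.8
eef_pos: [0.468, 0.1369, 0.2547]
tool_rot: [-0.002, 1.0, 0.01, 0.002]
contact_force: [0.0, -0.2, -0.4]
gripper_width: 0.603
grasp_force: 0.0
```

Call:
{"api": "jog_arm", "payload": {"deltas": [[0, -0.045, 0, 0, 0, 0, 0.6], [0, -0.045, 0, 0, 0, 0, 0.6], [0, -0.045, 0, 0, 0, 0, 0.6], [0, -0.045, 0, 0, 0, 0, 0.6], [-0.01, -0.045, 0, 0, 0, 0, 0.6], [-0.01, -0.045, 0, 0, 0, 0, 0.6], [-0.02, -0.045, 0, 0, 0, 0, 0.6], [-0.02, -0.045, 0, 0, 0, 0, 0.6], [-0.02, -0.045, 0, 0, 0, 0, 0.6], [-0.02, -0.045, 0, 0, 0, 0, 0.6]]}}

```text
t: 49.8
eef_pos: [0.3656, -0.3132, 0.2532]
tool_rot: [-0.001, 1.0, 0.01, 0.001]
contact_force: [1.6, -0.2, 0.9]
gripper_width: 0.599
grasp_force: 0.0
```

Call:
{"api": "jog_arm", "payload": {"deltas": [[-0.02, -0.045, 0, 0, 0, 0, 0.6], [-0.02, -0.045, 0, 0, 0, 0, 0.6], [-0.02, -0.045, 0, 0, 0, 0, 0.6], [0, 0, 0, 0, 0, 0, 0.6], [0, 0, 0, 0, 0, 0, 0.6]]}}

```text
t: 50.3
eef_pos: [0.3048, -0.4479, 0.2529]
tool_rot: [-0.001, 1.0, 0.007, -0.0]
contact_force: [0.3, 0.5, -0.1]
gripper_width: 0.602
grasp_force: 0.0
```

Run:
```python
from h import *
for n,regs in(('top',{'case':(120,240,300,325),'hasp':(130,315,200,345),'flask':(325,130,380,190),'beaker':(410,135,480,205),'jar':(180,140,245,205),'flap':(345,285,510,320)}),('side',{'case':(215,180,300,265),'hasp':(205,180,235,230),'flaprod':(255,260,330,370),'glass':(320,160,445,345)})):
    c=cam(n);a=cv2.imread(f'pics/{n}0.png').astype(np.float32);b=c['img'][:,:,::-1].astype(np.float32)
    for k,(x0,y0,x1,y1) in regs.items():
        A,B=[cv2.cvtColor(i[y0:y1,x0:x1],cv2.COLOR_BGR2GRAY) for i in(a,b)]
        s,r=cv2.phaseCorrelate(A,B,cv2.createHanningWindow(A.shape[::-1],cv2.CV_32F));print(n,k,np.round(s,2),round(r,2),np.abs(A-B).mean().round(1))
    if n=='top':
        t=c['img'][315:345,130:200].mean(2); 
        # dark knob top blob
        m=(t<45).astype(np.uint8); N,l,st,ce=cv2.connectedComponentsWithStats(m);print([(s[4],(q+[130,315]).round(1)) for s,q in zip(st[1:],ce[1:]) if s[4]>15])
        t=a[315:345,130:200].mean(2);m=(t<45).astype(np.uint8); N,l,st,ce=cv2.connectedComponentsWithStats(m);print('was',[(s[4],(q+[130,315]).round(1)) for s,q in zip(st[1:],ce[1:]) if s[4]>15])
print(bot.get_obs()['eef_pos'])
```

```text
top case [-0.06  0.01] 0.99 2.3
top hasp [-0.09 -1.13] 0.42 8.3
top flask [-0.06 -0.08] 0.96 1.4
top beaker [ 0.08 -0.07] 0.87 1.5
top jar [ 0.02 -0.  ] 0.92 1.3
top flap [-0.14 -0.31] 0.4 3.9
[(np.int32(33), array([157.7, 320. ])), (np.int32(52), array([191.7, 322.2])), (np.int32(92), array([177. , 327.9]))]
was [(np.int32(48), array([157.9, 320.7])), (np.int32(64), array([191.8, 323. ])), (np.int32(88), array([176.7, 331.6]))]
side case [ 0.02 -0.07] 1.01 13.3
side hasp [-0.12 -0.29] 1.11 5.2
side flaprod [ 0.69 -0.09] 0.33 14.9
side glass [0.53 0.03] 0.91 12.5
[ 0.30748459 -0.44536533  0.25271856]
```

Nothing in the glassware moved and the lid is back where it started. The hasp sits at its end stop, about 6 mm further on than its slightly ajar start, and the robot is clear.

```bash
python3 -c "
from station import bot
print(bot.hand_in())"
```

```text
the job is handed in; nothing more can be done
None
```

I packed all four cuvette cases in the carrying case, shut the lid, swung the hasp back to its stop over the catch, left the flap sprung shut and the glassware unmoved, and handed the job in at about 50 s; no verdict came back.

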